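# Put the lids back on the bathroom jars

## Robot

A 6-joint arm with a two-finger parallel gripper is mounted at the origin on the work surface. World frame = base frame: x ahead of the robot, y to its left, z up, the work surface at z = 0. Lengths are in m, angles in degrees, forces in N, time in s.
With the tool pointing down it reaches from about 0.4 to 0.825 m from the base axis. Payload 7 kg.
Tool frame: the origin (TCP) lies at the centre of the arm's flange, where the gripper is bolted on; the fingertips stand 178 mm ahead of it and the grasp point (between the pads) lies 159 mm ahead of it; x points along the fingers, y is the direction in which the jaws open and shut, and the axes are right-handed (so a half turn about x gives the same grasp; the last joint's range is limited). The gripper opens to 88 mm and grips with 3 to 60 N. Pads are 19 mm wide; open, the fingers measure 130 mm over their backs; the gripper's body (78 mm by 193 mm) begins 47 mm behind the grasp point.
Start: joints at [82.626, 20.546, 0.682, 0, -70.136, -16.507], TCP at [0.273, 0.617, 0.405] pointing down, gripper open.
Joint ranges: [-176.03, 176.03], [-82.01, 121.73], [-58.28, 71.71], [-173.87, 95.51], [-174.79, -0.11], [-173.66, 173.66]. Speed limits (degrees/s): [136.94, 136.94, 172.46, 180, 180, 180].

## Interface

Orientations are given as [roll, pitch, yaw] about the fixed x, y, z axes, in that order (R = Rz(yaw) Ry(pitch) Rx(roll)).
In Python, from plant import ctrl gives the robot as it stands. The module is installed in compiled form; this text tells all that it offers.
- The arm moves only by the shell command python3 -m inch 'ROWS'. ROWS is JSON, one flat list of numbers, 7 for each row, row after row: the shift along the tool's x, y, z in m, then the turn, a rotation vector about the tool's x, y, z in degrees, then the finger opening in m, from 0 to 0.0876. In form: [dx, dy, dz, rx, ry, rz, hand, dx, dy, dz, rx, ry, rz, hand, ...]. A call has 1 to 20 rows; each row shifts and turns the pose as measured when the row begins, along the tool's axes as they then stand; what a row does not reach is not made up. A row lasts 1/8 s, in which the tool goes at most 62.5 mm and 10.7 degrees, less where a joint would pass 70% of its speed; a pose out of reach is approached as far as the arm can. A call with a gripper value outside its range is refused whole. The fingers move at their own pace and stop on an object; the grip force is fixed at half the most. Time passes only in rows, so rows that do not move let the fingers close. It gives the time, the measured TCP pose, the force and the opening at its end, in the units of the state.
- ctrl.get_obs(): the state, without advancing time (a new reading comes with each control period).
- ctrl.snapshot(name): name is "scene" or "top" or "wrist"; returns a dict with "color" (480x640x3 uint8, red, green, blue), "depth" (480x640 float32, m along the optical axis (not along the pixel's ray), 0 where there is no reading), "K" (3x3 intrinsics, pixels), "k1" (the pictures are not rectified: a ray, as slopes to the right and down, at radius r is drawn at 1 + k1 r^2 times it, then the intrinsics apply), "position" and "attitude" of the camera in the world; the wrist camera has in their place "hand_eye" (4x4, takes a point from camera to tool coordinates, whose origin is the TCP and whose axes are the tool frame's). Camera axes: x right, y up, looking along -z (the intrinsics and any distortion apply to the point x, -y, -z); pixel columns grow to the right and rows downward; lengths in m; the calibration is good to about 2 mm. A picture is of the moment at which its call begins: read the wrist's pose just before it.
- ctrl.close_job(): hands the job in, once; it reports no verdict.
The state is a dict: "clock": time; "joint_pos": joint angles; "qvel": joint speeds; "tau": joint torques, N m; "tool_pos": TCP position; "orientation": TCP orientation; "force": force on the tool from outside, world axes, zero at the start; "moment": the same for the moment, N m; "opening": finger opening in m.
Only numpy, scipy, OpenCV 4.12 (cv2) and the standard library are available. Lean on these libraries where they do the work, as an engineer would, in place of code of your own. Each camera call takes 0.05 s, during which the arm holds its last target.

## Task

The four white jars on the bathroom counter have been refilled: put each bamboo lid back on the jar it belongs to by size and shape, set down gently rather than dropped, fully home on the rim and with the square and oblong lids lined up with their jars. Leave the jars standing where they are, and do not push aside or knock over the drinking glass or the soap dish.

Things in the scene. Friction and masses are not known exactly. Their poses are not given: they have to be found in the camera images.
- jar_large: open white ceramic jar, the larger round one, 96 mm across, 58 mm tall, wall 6 mm thick; loose, refilled, does not move or turn over by itself but slides if pushed hard. Origin at the centre of its underside, z up. Its flat rim is 58 mm above the origin.
- jar_small: open white ceramic jar, the smaller round one, 70 mm across, 62 mm tall, wall 6 mm thick; loose, refilled, does not move or turn over by itself but slides if pushed hard. Origin at the centre of its underside, z up. Its flat rim is 62 mm above the origin.
- jar_square: open white ceramic jar, square, 76 by 76 mm, sides along its x and y, 60 mm tall, wall 6 mm thick; loose, refilled, does not move or turn over by itself but slides if pushed hard. Origin at the centre of its underside, z up. Its flat rim is 60 mm above the origin.
- jar_oblong: open white ceramic jar, oblong, 104 mm along its x by 68 mm along its y, 54 mm tall, wall 6 mm thick; loose, refilled, does not move or turn over by itself but slides if pushed hard. Origin at the centre of its underside, z up. Its flat rim is 54 mm above the origin.
- lid_large: bamboo lid, larger round one, 102 mm across, 37-105 g: 8 mm deep plug below (6 mm play all round in its jar), 8 mm thick plate overhanging the jar 3 mm, on top a round knob 26 mm across, 28 mm tall, to lift by. Lies plug down; origin at the centre of the plug's underside, z up: knob from 16 to 44 mm. Home, its origin is 50 mm above the jar's.
- lid_small: bamboo lid, the smaller round one, 76 mm across, 37-105 g: 8 mm deep plug below (6 mm play all round in its jar), 8 mm thick plate overhanging the jar 3 mm, on top a round knob 26 mm across, 28 mm tall, to lift by. Lies plug down; origin at the centre of the plug's underside, z up: knob from 16 to 44 mm. Home, its origin is 54 mm above the jar's.
- lid_square: bamboo lid, square, 82 by 82 mm, sides along x and y, 37-105 g: 8 mm deep plug below (6 mm play all round in its jar), 8 mm thick plate overhanging the jar 3 mm, on top a square knob 24 by 24 mm, sides alike, 28 mm tall, to lift by. Lies plug down; origin at the centre of the plug's underside, z up: knob from 16 to 44 mm. Home, its origin is 52 mm above the jar's. Any quarter turn fits.
- lid_oblong: bamboo lid, oblong, 110 mm along its x by 74 mm along its y, 37-105 g: 8 mm deep plug below (6 mm play all round in its jar), 8 mm thick plate overhanging the jar 3 mm, on top a bar grip, 50 mm along x by 16 mm, 28 mm tall, to lift by. Lies plug down; origin at the centre of the plug's underside, z up: knob from 16 to 44 mm. Home, its origin is 46 mm above the jar's. Fits either way round.
- tumbler: clear drinking glass, 66 mm across, 82 mm tall, standing among the jars and lids; origin at the centre of its underside. To be left alone.
- soap_dish: round white soap dish 80 mm across with a bar of soap on it, 33 mm tall in all, among the jars and lids; origin at the centre of its underside. To be left alone.
Not all that is in view belongs to the job. Leave any purple or turquoise look-alike of the lid_oblong alone.

How it is judged:
By the outcome, as a careful person would: the job done as asked, in the order asked, and still so for the second after the job is handed in, with the robot touching nothing.
It also fails if it takes over 99 s, if anything falls off the work surface, if the arm or the gripper's body presses on something with over 40 N, if the wrist force passes 120 N, or if a joint passes its speed limit or range.

## Working session

There is one attempt and no reset: what is moved stays moved. The work goes in short steps, Python scripts to look and compute and a shell command to move; the robot and the scene stay as the last step left them, time stands still between calls to the robot, and variables do not carry over. Pictures are saved under pics/ and viewed, and the job is handed in when it is done.

```bash
mkdir -p pics; ls
python3 - <<'E'
from plant import ctrl
import cv2,numpy as np
o=ctrl.get_obs(); print(o)
for n in ("scene","top","wrist"):
    s=ctrl.snapshot(n); cv2.imwrite(f"pics/{n}0.png",s["color"][:,:,::-1]); np.save(f"pics/{n}0.npy",s,allow_pickle=True)
    print(n,{k:v for k,v in s.items() if k not in("color","depth")}, np.percentile(s["depth"],[0,10,50,90]))
E
```

```text
pics
{'clock': 0.0, 'joint_pos': array([ 8.26251476e+01,  2.05909170e+01,  6.33565047e-01, -2.06283055e-02,
       -7.01346571e+01, -1.65072038e+01]), 'qvel': array([-0.10946003, -0.06502434,  0.08701374, -0.00189742, -0.08611985,
       -0.03652157]), 'tau': array([ 1.20999443e-04, -5.82718849e+01,  2.93053758e+01,  6.99712381e+00,
        7.01902361e-03, -1.49023922e-04]), 'tool_pos': array([0.27319449, 0.61703041, 0.4037251 ]), 'orientation': array([  94.60724987,   89.90596896, -109.28183163]), 'force': array([ 0.41938223,  0.08647003, -0.16368138]), 'moment': array([ 0.01252067,  0.05064749, -0.03257527]), 'opening': 0.08737935151035375}
scene {'K': array([[568.20239324,   0.        , 324.30068628],
       [  0.        , 568.20239324, 237.22190676],
       [  0.        ,   0.        ,   1.        ]]), 'k1': -0.009425071155617975, 'position': array([1.15953133, 0.80514981, 1.28011146]), 'attitude': array([ 38.80539942,   0.66095982, 139.06745426])} [0.         1.28573805 1.7891289  2.60024736]
top {'K': array([[614.43737477,   0.        , 321.15173051],
       [  0.        , 614.
[... 167 characters left out ...]
itude': array([  8.17937578,   0.13368185, -90.32800511])} [0.         1.39339101 1.45468885 2.31618907]
wrist {'K': array([[407.1130841 ,   0.        , 322.4341907 ],
       [  0.        , 407.1130841 , 232.79499087],
       [  0.        ,   0.        ,   1.        ]]), 'k1': -0.002405729748958748, 'hand_eye': array([[-6.45076911e-04,  2.87489692e-01, -9.57783515e-01,
         2.10251275e-02],
       [ 9.99999790e-01,  1.33053669e-04, -6.33572418e-04,
         3.63654875e-04],
       [-5.47089286e-05, -9.57783723e-01, -2.87489717e-01,
        -7.79830943e-02],
       [ 0.00000000e+00,  0.00000000e+00,  0.00000000e+00,
         1.00000000e+00]])} [0.         0.06891312 0.36031999 0.41318577]
```

View pics/top0.png

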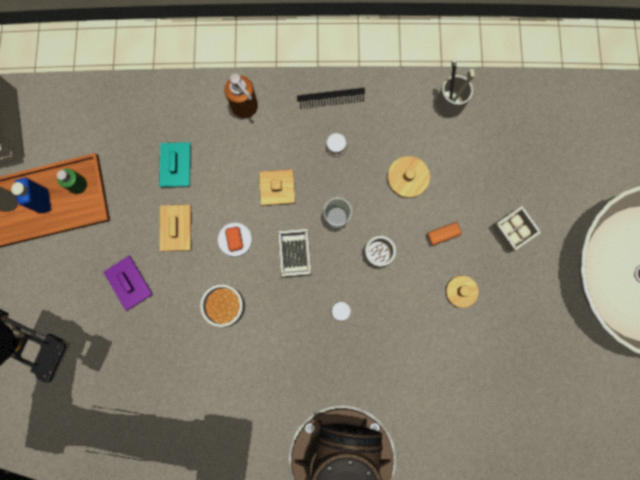

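View pics/scene0.png

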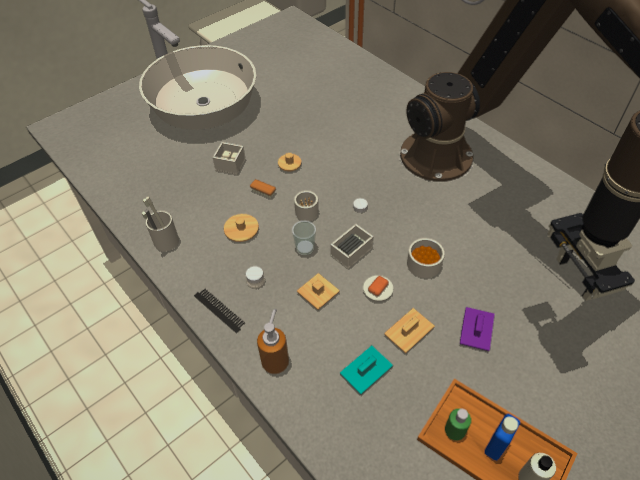

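View pics/wrist0.png

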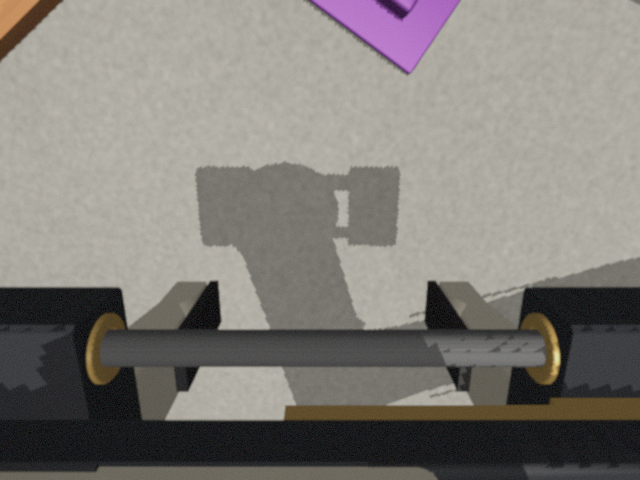

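```bash
cat > h.py <<'E'
import numpy as np,cv2
from scipy.spatial.transform import Rotation as Ro
def rpy(a): return Ro.from_euler('xyz',a,degrees=True).as_matrix()
def cam(s,o=None):
    if 'position' in s: return rpy(s['attitude']),np.array(s['position'])
    T=s['hand_eye']; R=rpy(o['orientation']); return R@T[:3,:3],np.array(o['tool_pos'])+R@T[:3,3]
def rays(s,px,R):
    u=cv2.undistortPoints(np.asarray(px,float).reshape(-1,1,2),s['K'],np.array([s['k1'],0,0,0.]),None,None).reshape(-1,2)
    return np.c_[u[:,0],-u[:,1],-np.ones(len(u))]@R.T
def onplane(s,px,z,o=None):
    R,p=cam(s,o); d=rays(s,px,R); return p+d*((z-p[2])/d[:,2])[:,None]
def proj(s,P,o=None):
    R,p=cam(s,o); c=(np.asarray(P,float)-p)@R; c=c*[1,-1,-1]
    return cv2.projectPoints(c.reshape(-1,1,3),np.zeros(3),np.zeros(3),s['K'],np.array([s['k1'],0,0,0.]))[0].reshape(-1,2)
def cloud(s,o=None):
    R,p=cam(s,o); h,w=s['depth'].shape; v,u=np.mgrid[:h,:w]
    d=rays(s,np.c_[u.ravel(),v.ravel()],R); return (p+d*s['depth'].reshape(-1,1)).reshape(h,w,3)
def load(n): return np.load(f"pics/{n}.npy",allow_pickle=True).item()
E
python3 - <<'E'
from h import *
import cv2
for n in ("top","scene"):
    s=load(n+"0"); C=cloud(s); ok=s['depth']>0
    print(n)
    px=dict(top=[(400,330),(150,330),(250,120),(520,330)],scene=[(300,350),(200,200),(350,150),(450,380)])[n]
    for u,v in px: print(C[v,u])
s=load("top0");img=s['color'];C=cloud(s)
hsv=cv2.cvtColor(img,cv2.COLOR_RGB2HSV)
Z=C[:,:,2]
for n,(u,v),z in [('Lob',(175,228),.016),('Lsq',(277,187),.016),('Llg',(409,176),.016),('Lsm',(463,292),.016),('Jlg',(222,306),.058),('Job',(295,253),.054),('Jsm',(380,252),.062),('Jsq',(518,228),.060),('tum',(337,213),.082),('soap',(235,239),.01)]:
    w=Z[v-22:v+23,u-22:u+23]; print(n,onplane(s,[(u,v)],z).round(3),'Zmax',np.nanmax(w).round(3), 'med',Z[v,u].round(3),hsv[v+3,u+8])
for n in "Lob",: pass
big=cv2.resize(img[120:340,90:560],None,fx=1.7,fy=1.7,interpolation=cv2.INTER_CUBIC); cv2.imwrite("pics/topcrop.png",big[:,:,::-1])
E
```

```text
top
[ 0.29333644 -0.13982919 -0.00045827]
[0.29537261 0.44707036 0.00173778]
[0.80619678 0.21663632 0.00109272]
[ 0.28979092 -0.42363974  0.00213627]
scene
[ 0.77716277  0.24880536 -0.0036431 ]
[ 0.68732228 -0.34124646  0.00426761]
[ 1.90976606e-01 -2.04916890e-01  5.39160215e-05]
[0.55878125 0.55009791 0.00121981]
Lob [[0.536 0.39  0.016]] Zmax 1.446 med 0.04 [ 20 126 209]
Lsq [[0.633 0.148 0.016]] Zmax 1.446 med 0.042 [ 22 118 210]
Llg [[ 0.658 -0.168  0.016]] Zmax 1.446 med 0.047 [ 23 117 209]
Lsm [[ 0.38  -0.287  0.016]] Zmax 1.446 med 0.04 [ 22 120 210]
Jlg [[0.349 0.268 0.058]] Zmax 1.446 med 0.038 [ 16 166 186]
Job [[0.47  0.103 0.054]] Zmax 1.446 med 0.028 [30 36 79]
Jsm [[ 0.47  -0.09   0.062]] Zmax 1.446 med 0.036 [ 23   5 187]
Jsq [[ 0.524 -0.412  0.06 ]] Zmax 1.446 med 0.03 [ 34  37 214]
tum [[0.557 0.007 0.082]] Zmax 1.446 med 0.004 [ 23   7 139]
soap [[0.509 0.247 0.01 ]] Zmax 1.446 med 0.022 [ 10   4 193]
```

View pics/topcrop.png

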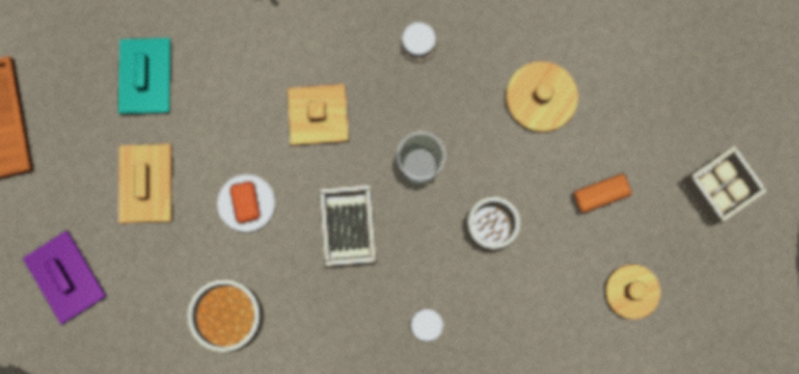

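```bash
cat > meas.py <<'E'
from h import *
def comp(mask,uv):
    n,l=cv2.connectedComponents(mask.astype(np.uint8)); u,v=map(int,uv)
    w=l[max(v-6,0):v+7,max(u-6,0):u+7]; w=w[w>0]
    if not len(w): return None
    m=(l==np.bincount(w).argmax()).astype(np.uint8)
    return max(cv2.findContours(m,cv2.RETR_EXTERNAL,cv2.CHAIN_APPROX_NONE)[0],key=len).reshape(-1,2)
def bamboo(img):
    h=cv2.cvtColor(img,cv2.COLOR_RGB2HSV); return cv2.morphologyEx(((h[...,0]>14)&(h[...,0]<32)&(h[...,1]>75)&(h[...,2]>90)).astype(np.uint8),cv2.MORPH_OPEN,np.ones((3,3)))
def fit(P):
    P2=(P[:,:2]*1000).astype(np.float32); (c,r)=cv2.minEnclosingCircle(P2); (rc,sz,an)=cv2.minAreaRect(P2)
    return dict(circ=(np.round(c,1),round(2*r,1)),rect=(np.round(rc,1),np.round(sz,1),round(an,1)))
E
python3 - <<'E'
from meas import *
s=load("top0");img=s['color']
print(rpy(ctrlo) if 0 else rpy([94.607,89.906,-109.282]).round(2))
m=bamboo(img)
for n,uv in [('Lob',(175,238)),('Lsq',(285,195)),('Llg',(409,186)),('Lsm',(463,300))]:
    c=comp(m,uv); print(n,fit(onplane(s,c,.014)))
h=cv2.cvtColor(img,cv2.COLOR_RGB2HSV); Z=cloud(s)[...,2]
gray=h[...,2]
for n,(u,v),z in [('Jlg',(222,306),.058),('Job',(295,253),.054),('Jsm',(380,252),.062),('Jsq',(518,228),.060),('tum',(337,213),.06),('soap',(235,239),.01)]:
    k=np.zeros_like(gray); cv2.circle(k,(u,v),32,1,-1)
    mk=((Z>z-.022)&(Z<z+.02)&(k>0)); c=comp(cv2.morphologyEx(mk.astype(np.uint8),cv2.MORPH_CLOSE,np.ones((5,5))),(u,v))
    mk=(k>0)&(((h[...,2]>165)&(h[...,1]<60)))
    c2=comp(mk.astype(np.uint8),(u,v)) 
    ll=cv2.connectedComponentsWithStats(mk.astype(np.uint8))
    cs=max(cv2.findContours(mk.astype(np.uint8),cv2.RETR_EXTERNAL,cv2.CHAIN_APPROX_NONE)[0],key=cv2.contourArea).reshape(-1,2)
    print(n,fit(onplane(s,cs,z)), '| depth', None if c is None else fit(onplane(s,c,z)))
E
```

```text
[[-0.   -0.4  -0.91]
 [-0.   -0.91  0.4 ]
 [-1.    0.   -0.  ]]
Lob {'circ': (array([537.5, 391. ]), 132.6), 'rect': (array([537.7, 390.6]), array([112.2,  77.3]), 1.9)}
Lsq {'circ': (array([633.8, 149.1]), 114.4), 'rect': (array([633.9, 149.3]), array([85.5, 84.5]), 4.4)}
Llg {'circ': (array([ 658.4, -166.4]), 105.3), 'rect': (array([ 657.9, -167.1]), array([103.9, 101.1]), 89.8)}
Lsm {'circ': (array([ 381.2, -285.6]), 79.3), 'rect': (array([ 382.5, -285.8]), array([75.7, 75.3]), 88.2)}
Jlg {'circ': (array([351.6, 271.1]), 96.1), 'rect': (array([351.3, 271. ]), array([93.6, 93.7]), 45.3)} | depth {'circ': (array([350.7, 269.4]), 98.4), 'rect': (array([350.7, 269.3]), array([96.8, 95.3]), 45.3)}
Job {'circ': (array([472.2, 105.4]), 119.0), 'rect': (array([472.7, 105.8]), array([102.9,  68.5]), 4.6)} | depth {'circ': (array([471.1, 104.3]), 122.0), 'rect': (array([471.6, 104.5]), array([105.5,  68. ]), 4.6)}
Jsm {'circ': (array([474.2, -91.9]), 70.3), 'rect': (array([474.4, -91.6]), array([66.1, 68.8]), 89.1)} | depth {'circ': (array([472.6, -91. ]), 71.4), 'rect': (array([472.1, -90.4]), array([68.5, 68.7]), 89.6)}
Jsq {'circ': (array([ 525., -414.]), 102.5), 'rect': (array([ 525.1, -413.9]), array([75.9, 75.3]), 33.7)} | depth {'circ': (array([ 523.6, -409.3]), 109.2), 'rect': (array([ 522.9, -409.5]), array([76.8, 85.2]), 32.6)}
tum {'circ': (array([539.8,   9. ]), 27.9), 'rect': (array([537. ,   9.5]), array([27.9,  5.7]), 80.1)} | depth None
soap {'circ': (array([510.2, 249.5]), 82.0), 'rect': (array([510.6, 249.7]), array([81., 79.]), 89.7)} | depth {'circ': (array([509.8, 247.5]), 153.9), 'rect': (array([509.8, 247.6]), array([151.4, 151.3]), 81.6)}
```

```bash
cat > plan.py <<'E'
import sys
from h import *
from plant import ctrl
o=ctrl.get_obs(); R=rpy(o['orientation']); p=o['tool_pos']
th=np.degrees(np.arctan2(R[1,1],R[0,1]))
print('t',round(o['clock'],2),'p',p.round(4),'th',th.round(2),'tilt',np.round(np.degrees(np.arcsin([R[0,0],R[1,0]])),2),'F',o['force'].round(1),'open',round(o['opening'],4),'q',o['joint_pos'].round(0))
a=list(map(float,sys.argv[1:]))
while a:
    x,y,z,t=a[:4]; a=a[4:]
    d=R.T@(np.array([x,y,z])-p); rx=-((t-th+180)%360-180)
    # wanted R
    c,s=np.cos(np.radians(t)),np.sin(np.radians(t)); Rw=np.array([[0,c,s],[0,s,-c],[-1,0,0]])
    rv=np.degrees(Ro.from_matrix(R.T@Rw).as_rotvec())
    print('shift mm',(d*1000).round(1),'rotvec',rv.round(2))
    # shift split in final-frame: rotate first then shift
    print(' after turn: shift mm',(Rw.T@(np.array([x,y,z])-p)*1000).round(1)); p=np.array([x,y,z]);R=Rw;th=t
E
python3 plan.py .538 .391 .36 -88.1
```

```text
t 0.15 p [0.2732 0.6171 0.4039] th -113.89 tilt [-0.02 -0.07] F [0.2 0.2 0.8] open 0.0877 q [ 83.  21.   1.  -0. -70. -17.]
shift mm [  44.1   99.4 -333.7] rotvec [-2.579e+01  1.000e-02 -8.000e-02]
 after turn: shift mm [  43.9  234.7 -257.2]
```

```bash
python3 -m inch '[0,0,0,-8.6,0,0,0.06, 0,0,0,-8.6,0,0,0.06, 0,0,0,-8.6,0,0,0.06, 0.005,0.029,-0.032,0,0,0,0.06, 0.005,0.029,-0.032,0,0,0,0.06, 0.005,0.029,-0.032,0,0,0,0.06, 0.005,0.029,-0.032,0,0,0,0.06]'; python3 plan.py .538 .391 .36 -88.1
```

```text
clock: 1.02
tool_pos: [0.4075, 0.5064, 0.3809]
orientation: [64.8, 89.7, -112.1]
force: [0.9, 0.4, -0.5]
opening: 0.0602
t 1.02 p [0.4075 0.5064 0.3809] th -86.91 tilt [-0.11 -0.27] F [ 0.9  0.4 -0.5] open 0.0602 q [ 68.  19.  -5.  -0. -67.  25.]
shift mm [  21.2  122.1 -124.2] rotvec [ 1.19  0.12 -0.27]
 after turn: shift mm [  20.9  119.6 -126.7]
```

```bash
python3 -m inch '[0.005,0.031,-0.031,1.2,0,0,0.06, 0.005,0.031,-0.031,0,0,0,0.06, 0.005,0.031,-0.031,0,0,0,0.06, 0.005,0.030,-0.031,0,0,0,0.06, 0,0,0,0,0,0,0.06]'; python3 plan.py .538 .391 .36 -88.1
cat > wshot.py <<'E'
import sys
from h import *
from plant import ctrl
o=ctrl.get_obs(); s=ctrl.snapshot("wrist"); s['obs']=o
n=sys.argv[1]; cv2.imwrite(f"pics/{n}.png",s["color"][:,:,::-1]); np.save(f"pics/{n}.npy",s,allow_pickle=True)
E
python3 wshot.py w1
```

```text
clock: 1.65
tool_pos: [0.5413, 0.3814, 0.3583]
orientation: [58.5, 89.5, -119.9]
force: [0.8, 0.5, 0.2]
opening: 0.0599
t 1.65 p [0.5413 0.3814 0.3583] th -88.33 tilt [-0.25 -0.44] F [0.8 0.5 0.2] open 0.0599 q [ 52.  21.  -5.   0. -65.  40.]
shift mm [-1.7 -9.7  3. ] rotvec [-0.23  0.27 -0.43]
 after turn: shift mm [-1.7 -9.7  2.9]
```

View pics/w1.png

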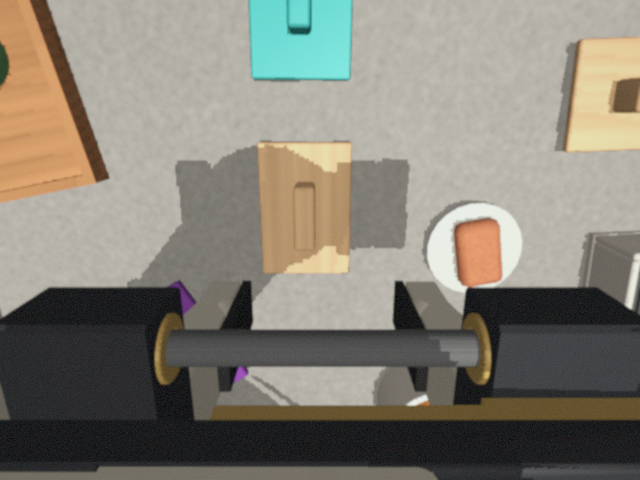

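Wrist view: the bamboo oblong lid is at (305,207) with its bar at (305,215). The teal look-alike is at (301,40), the soap dish at (475,247) and the square lid at the right edge. Next, compare the wrist measurement with the top camera.

```bash
python3 - <<'E'
from meas import *
s=load("w1");o=s['obs'];img=s['color']
h=cv2.cvtColor(img,cv2.COLOR_RGB2HSV)
m=((h[...,1]>60)&(h[...,0]>10)&(h[...,0]<32)&(h[...,2]>70)).astype(np.uint8); m=cv2.morphologyEx(m,cv2.MORPH_OPEN,np.ones((3,3)))
c=comp(m,(280,240)); print(len(c),fit(onplane(s,c,.015,o)))
m=((h[...,1]<25)&(h[...,2]>190)).astype(np.uint8); c=comp(m,(442,250)); print('soap',fit(onplane(s,c,.010,o)))
E
python3 plan.py .538 .391 .26 -88.1 .538 .391 .200 -88.1
```

```text
434 {'circ': (array([539.2, 392.8]), 129.9), 'rect': (array([539.2, 392.4]), array([109.3,  73.9]), 1.7)}
soap {'circ': (array([507.3, 246.7]), 84.1), 'rect': (array([509.3, 246.8]), array([79.3, 83.2]), 17.1)}
t 1.7 p [0.5405 0.3823 0.3586] th -88.27 tilt [-0.24 -0.41] F [-0.2  0.2 -0.3] open 0.0598 q [ 52.  21.  -5.   0. -65.  40.]
shift mm [98.6 -9.5  1.8] rotvec [-0.17  0.25 -0.41]
 after turn: shift mm [98.6 -8.8  2.2]
shift mm [60.  0.  0.] rotvec [0. 0. 0.]
 after turn: shift mm [60.  0.  0.]
```

```bash
python3 -m inch '[0.005,-0.010,0.001,0,0.25,-0.4,0.06, 0.03,0,0,0,0,0,0.06, 0.035,0,0,0,0,0,0.06, 0.028,0,0,0,0,0,0.06, 0,0,0,0,0,0,0.06]'; python3 plan.py .539 .392 .201 -88.2
```

```text
clock: 2.33
tool_pos: [0.5354, 0.3993, 0.2581]
orientation: [-120.1, 89.7, 62.0]
force: [-1.1, -0.2, -0.2]
opening: 0.06
t 2.33 p [0.5354 0.3993 0.2581] th -87.91 tilt [0.12 0.22] F [-1.1 -0.2 -0.2] open 0.06 q [ 53.  27. -10.  -0. -53.  39.]
shift mm [57.1  7.7 -3.2] rotvec [ 0.29 -0.13  0.22]
 after turn: shift mm [57.1  7.4 -3.4]
```

```bash
python3 -m inch '[0,0.0075,-0.0033,0.3,-0.1,0.2,0.06, 0.02,0,0,0,0,0,0.06, 0.02,0,0,0,0,0,0.06, 0.010,0,0,0,0,0,0.06, 0,0,0,0,0,0,0.06]'; python3 plan.py .539 .392 .2005 -88.2
```

```text
clock: 2.95
tool_pos: [0.5403, 0.3949, 0.2144]
orientation: [-137.9, 89.4, 44.0]
force: [0.1, 0.1, 0.3]
opening: 0.0599
t 2.95 p [0.5403 0.3949 0.2144] th -88.05 tilt [0.44 0.43] F [0.1 0.1 0.3] open 0.0599 q [ 53.  29. -13.   0. -47.  39.]
shift mm [13.9  2.9  1.6] rotvec [ 0.15 -0.46  0.41]
 after turn: shift mm [13.9  2.8  1.4]
```

```bash
python3 -m inch '[0.008,0.003,0.0015,0,-0.4,0.4,0.06, 0.006,0,0,0,0,0,0.06, 0,0,0,0,0,0,0.06]'; python3 plan.py .539 .392 .2005 -88.2;python3 plan.py .539 .392 .2005 -88.2
```

```text
clock: 3.32
tool_pos: [0.5394, 0.3921, 0.2016]
orientation: [-144.5, 89.8, 37.5]
force: [-0.4, -0.7, -0.2]
opening: 0.0599
t 3.33 p [0.5394 0.3921 0.2016] th -88.05 tilt [0.14 0.11] F [-0.4 -0.7 -0.2] open 0.0599 q [ 53.  30. -13.   0. -46.  39.]
shift mm [1.1 0.  0.4] rotvec [ 0.15 -0.14  0.1 ]
 after turn: shift mm [1.1 0.  0.4]
t 3.33 p [0.5394 0.3921 0.2016] th -88.05 tilt [0.14 0.11] F [-0.4 -0.7 -0.2] open 0.0599 q [ 53.  30. -13.   0. -46.  39.]
shift mm [1.1 0.  0.4] rotvec [ 0.15 -0.14  0.1 ]
 after turn: shift mm [1.1 0.  0.4]
```

Good: close the fingers, check, then lift.

```bash
python3 -m inch '[0,0,0,0,0,0,0.0, 0,0,0,0,0,0,0.0, 0,0,0,0,0,0,0.0, 0,0,0,0,0,0,0.0]'; python3 plan.py .539 .392 .2005 -88.2
```

```text
clock: 3.82
tool_pos: [0.5396, 0.3923, 0.2021]
orientation: [-143.9, 89.8, 38.1]
force: [0.6, 0.5, 0.7]
opening: 0.0255
t 3.83 p [0.5396 0.3923 0.2021] th -88.04 tilt [0.18 0.14] F [0.6 0.5 0.7] open 0.0255 q [ 53.  30. -13.   0. -46.  39.]
shift mm [1.6 0.3 0.6] rotvec [ 0.16 -0.18  0.13]
 after turn: shift mm [1.6 0.3 0.6]
```

```bash
python3 -m inch '[0,0,0,0,0,0,0.0, 0,0,0,0,0,0,0.0]'; python3 -m inch '[-0.02,0,0,0,0,0,0.0, -0.03,0,0,0,0,0,0.0, -0.03,0,0,0,0,0,0.0, -0.03,0,0,0,0,0,0.0, 0,0,0,0,0,0,0]'; python3 plan.py .472 .105 .32 -85.4
```

```text
clock: 4.08
tool_pos: [0.5396, 0.3923, 0.2022]
orientation: [-143.1, 89.8, 38.8]
force: [0.4, -0.3, -0.1]
opening: 0.0159
clock: 4.7
tool_pos: [0.539, 0.3917, 0.3141]
orientation: [-167.0, 89.9, 15.0]
force: [0.0, -0.1, -1.5]
opening: 0.0159
t 4.7 p [0.539  0.3917 0.3141] th -88.05 tilt [0.06 0.02] F [ 0.  -0.1 -1.5] open 0.0159 q [ 53.  23.  -7.   0. -59.  39.]
shift mm [ -6.  284.3  76.7] rotvec [-2.65 -0.06  0.01]
 after turn: shift mm [ -5.9 280.4  89.7]
```

```bash
python3 -m inch '[0,0,0,-2.6,0,0,0, 0,0.03,0.010,0,0,0,0, 0,0.042,0.014,0,0,0,0, 0,0.042,0.014,0,0,0,0.0,0,0.030,0.010,0,0,0,0.0, 0,0,0,0,0,0,0]';  python3 wshot.py w2;python3 plan.py .473 .1055 .32 -85.4
```

```text
clock: 5.45
tool_pos: [0.4997, 0.2392, 0.3091]
orientation: [32.1, 89.7, -143.3]
force: [0.5, 0.6, -0.4]
opening: 0.0157
t 5.5 p [0.5001 0.2402 0.3092] th -85.35 tilt [-0.24 -0.19] F [ 0.  -0.1 -0.9] open 0.0157 q [ 46.  14. -22.  -0. -54.  49.]
shift mm [-10.3 132.1  38. ] rotvec [ 0.05  0.25 -0.17]
 after turn: shift mm [-10.8 132.1  37.8]
```

View pics/w2.png

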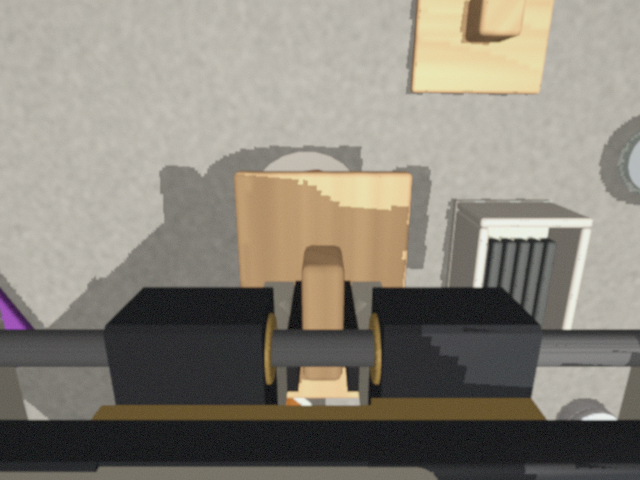

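Wrist view: the held lid is square in the jaws, and the oblong jar's rim has corners near (480,227) and (590,221). The square lid is at (480,45). I'll check the rim corners against the top camera.

Run:
```python
from meas import *
s=load("w2");o=s['obs']
P=onplane(s,[(480,228),(590,221),(572,328)],.054,o);print((P*1000).round(1))
d=P[1]-P[0];print('width',np.linalg.norm(d)*1000,'dir',np.degrees(np.arctan2(d[1],d[0])), 'mid',(P[0]+P[1])/2)
# lid front edge corners at plate top height
z=o['tool_pos'][2]-.202+.016
Q=onplane(s,[(236,172),(411,172)],z,o);R=rpy(o['orientation']);print('lid edge in tool',((Q-o['tool_pos'])@R*1000).round(1))
im=cv2.resize(s['color'][180:340,440:620],None,fx=4,fy=3.7)[:,:,::-1];cv2.imwrite('pics/w2c.png',im)
```

```text
[[516.4 144.5  54. ]
 [526.   79.7  54. ]
 [454.4  71.7  54. ]]
width 65.51427718878206 dir -81.62888144774448 mid [0.52120439 0.11211845 0.054     ]
lid edge in tool [[185.6 -34.5 -54. ]
 [185.8  36.3 -54. ]]
```

View pics/w2c.png

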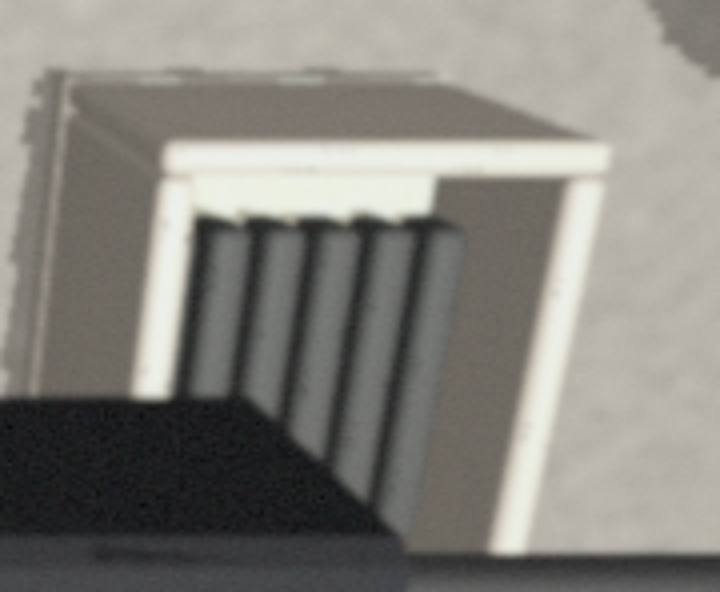

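```bash
python3 - <<'E'
from meas import *
s=load("w2");o=s['obs']
P=onplane(s,[(481.2,219),(592.5,219),(570,329.5)],.054,o);print((P*1000).round(1))
d=P[1]-P[0];a=np.arctan2(d[1],d[0]);print('width',np.linalg.norm(d)*1000,'dir',np.degrees(a))
a=np.radians(4.6-90);m=(P[0]+P[1])/2; print(m[:2]-.052*np.array([np.cos(np.radians(4.6)),np.sin(np.radians(4.6))]))
E
python3 plan.py .474 .1055 .310 -85.4
```

```text
[[522.  144.9  54. ]
 [527.3  78.6  54. ]
 [453.2  72.8  54. ]]
width 66.55063070452512 dir -85.43330038430712
[0.47282419 0.10755364]
t 5.5 p [0.5001 0.2402 0.3092] th -85.35 tilt [-0.24 -0.19] F [ 0.  -0.1 -0.9] open 0.0157 q [ 46.  14. -22.  -0. -54.  49.]
shift mm [ -0.3 132.1  36.9] rotvec [ 0.05  0.25 -0.17]
 after turn: shift mm [ -0.8 132.2  36.8]
```

```bash
python3 -m inch '[0,0.03,0.0085,0,0.25,-0.2,0, 0,0.038,0.011,0,0,0,0, 0,0.035,0.010,0,0,0,0, 0,0.022,0.006,0,0,0,0.0,0,0,0,0,0,0,0]';  python3 plan.py .4735 .1065 .27 -85.4
```

```text
clock: 6.12
tool_pos: [0.476, 0.1132, 0.3076]
orientation: [-48.4, 90.0, 136.4]
force: [0.5, -0.2, -0.5]
opening: 0.016
t 6.12 p [0.476  0.1132 0.3076] th -85.17 tilt [-0.01  0.01] F [ 0.5 -0.2 -0.5] open 0.016 q [ 36.   8. -30.  -0. -52.  58.]
shift mm [37.6  6.5  3.1] rotvec [0.23 0.01 0.02]
 after turn: shift mm [37.6  6.5  3. ]
```

```bash
python3 -m inch '[0.0,0.0065,0.003,0.2,0,0,0, 0.015,0,0,0,0,0,0, 0.015,0,0,0,0,0,0, 0.005,0,0,0,0,0,0.0,0,0,0,0,0,0,0]';  python3 plan.py .4735 .1065 .248 -85.4
```

```text
clock: 6.75
tool_pos: [0.4752, 0.109, 0.272]
orientation: [-150.7, 89.9, 34.1]
force: [-0.1, -0.5, -0.4]
opening: 0.0159
t 6.75 p [0.4752 0.109  0.272 ] th -85.25 tilt [0.08 0.06] F [-0.1 -0.5 -0.4] open 0.0159 q [ 36.  11. -33.   0. -47.  59.]
shift mm [24.   2.3  1.9] rotvec [ 0.15 -0.09  0.05]
 after turn: shift mm [24.   2.3  1.9]
```

```bash
python3 -m inch '[0.002,0.0025,0.002,0.15,-0.1,0,0, 0.005,0,0,0,0,0,0, 0.003,0,0,0,0,0,0.0,0,0,0,0,0,0,0]';  python3 plan.py .4735 .1065 .248 -85.4; python3 wshot.py w3
```

```text
clock: 7.25
tool_pos: [0.4737, 0.1065, 0.2624]
orientation: [-128.4, 89.9, 56.3]
force: [0.5, -0.2, -0.8]
opening: 0.0159
t 7.25 p [0.4737 0.1065 0.2624] th -85.38 tilt [0.07 0.1 ] F [ 0.5 -0.2 -0.8] open 0.0159 q [ 36.  11. -34.  -0. -45.  59.]
shift mm [14.4  0.   0.2] rotvec [ 0.02 -0.07  0.09]
 after turn: shift mm [14.4  0.   0.2]
```

View pics/w3.png

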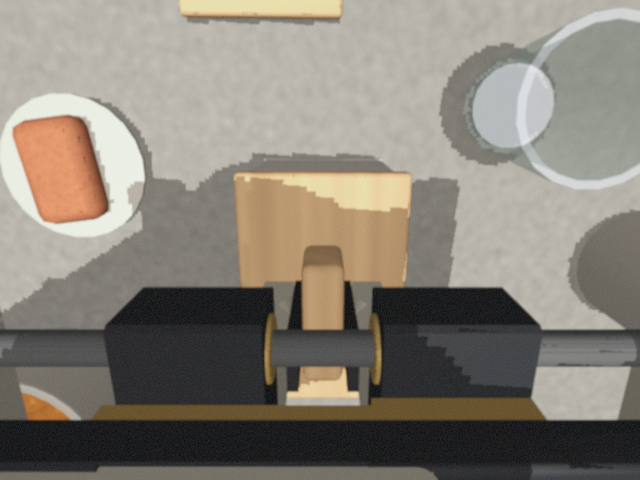

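The lid's front edge lies across columns 235–411 at row 172 and covers the jar. The tumbler (right) and soap dish (left) are well clear. I'll lower it gently.

```bash
python3 -m inch '[0.004,0,0,0,0,0,0, 0.004,0,0,0,0,0,0, 0.003,0,0,0,0,0,0.0,0,0,0,0,0,0,0]';  python3 plan.py .4735 .1065 .248 -85.4
```

```text
clock: 7.8
tool_pos: [0.4738, 0.1066, 0.2508]
orientation: [-131.3, 89.9, 53.3]
force: [-0.8, -0.1, -0.5]
opening: 0.0159
t 7.8 p [0.4738 0.1066 0.2508] th -85.38 tilt [0.08 0.1 ] F [-0.8 -0.1 -0.5] open 0.0159 q [ 36.  12. -34.  -0. -43.  59.]
shift mm [2.8 0.1 0.3] rotvec [ 0.02 -0.09  0.1 ]
 after turn: shift mm [2.8 0.1 0.3]
```

Plug is in, with no contact force. Continuing in 1 mm steps until contact.

```bash
python3 -m inch '[0.0015,0,0,0,0,0,0, 0.0012,0,0,0,0,0,0, 0,0,0,0,0,0,0]';  python3 plan.py .4735 .1065 .248 -85.4;python3 -m inch '[0.0012,0,0,0,0,0,0, 0,0,0,0,0,0,0]';  python3 plan.py .4735 .1065 .248 -85.4
```

```text
clock: 8.18
tool_pos: [0.4739, 0.1067, 0.2481]
orientation: [-134.8, 89.9, 49.8]
force: [-0.0, 0.0, 1.7]
opening: 0.0155
t 8.18 p [0.4739 0.1067 0.2481] th -85.37 tilt [0.09 0.11] F [-0.   0.   1.7] open 0.0155 q [ 36.  12. -34.  -0. -43.  59.]
shift mm [0.1 0.1 0.4] rotvec [ 0.03 -0.1   0.1 ]
 after turn: shift mm [0.1 0.1 0.4]
clock: 8.43
tool_pos: [0.4739, 0.1068, 0.2483]
orientation: [-143.6, 89.8, 41.1]
force: [-0.5, 0.8, -0.1]
opening: 0.0155
t 8.43 p [0.4739 0.1068 0.2483] th -85.34 tilt [0.14 0.12] F [-0.5  0.8 -0.1] open 0.0155 q [ 36.  12. -34.  -0. -43.  59.]
shift mm [0.3 0.3 0.4] rotvec [ 0.06 -0.14  0.11]
 after turn: shift mm [0.3 0.3 0.4]
```

```bash
python3 -m inch '[0.002,0,0,0,0,0,0, 0,0,0,0,0,0,0]';  python3 plan.py .4735 .1065 .248 -85.4
```

```text
clock: 8.68
tool_pos: [0.4741, 0.107, 0.2483]
orientation: [-151.6, 89.7, 33.1]
force: [-0.1, 0.7, -0.5]
opening: 0.0157
t 8.68 p [0.4741 0.107  0.2483] th -85.28 tilt [0.21 0.14] F [-0.1  0.7 -0.5] open 0.0157 q [ 36.  12. -35.   0. -43.  59.]
shift mm [0.3 0.5 0.6] rotvec [ 0.12 -0.22  0.12]
 after turn: shift mm [0.3 0.5 0.6]
```

```bash
python3 -m inch '[0,0,0,0,0,0,0.03, 0,0,0,0,0,0,0.05, 0,0,0,0,0,0,0.05]'; python3 -m inch '[-0.02,0,0,0,0,0,0.05, -0.03,0,0,0,0,0,0.05, -0.03,0,0,0,0,0,0.05, 0,0,-0.03,0,0,0,0.05, 0,0,-0.03,0,0,0,0.05,0,0,0,0,0,0,0.05]';python3 wshot.py w4; python3 plan.py .634 .149 .31 -85.6
```

```text
clock: 9.05
tool_pos: [0.4741, 0.107, 0.2479]
orientation: [-150.9, 89.7, 33.8]
force: [-0.1, -0.5, 0.4]
opening: 0.0404
clock: 9.8
tool_pos: [0.5351, 0.1118, 0.3298]
orientation: [-154.9, 89.8, 29.8]
force: [-0.5, 0.1, -0.1]
opening: 0.0499
t 9.85 p [0.5341 0.1115 0.3295] th -85.29 tilt [0.09 0.08] F [ 0.2 -0.6 -0.5] open 0.05 q [ 32.  12. -22.  -0. -56.  62.]
shift mm [  19.8  -29.2 -102.6] rotvec [ 0.31 -0.1   0.07]
 after turn: shift mm [  19.5  -29.8 -102.5]
```

View pics/w4.png

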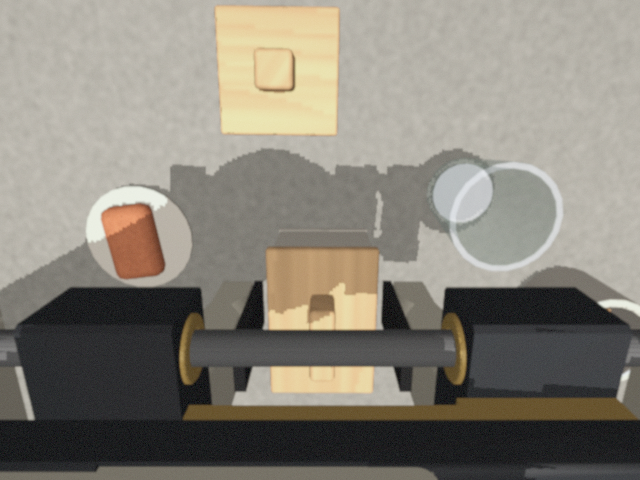

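The oblong lid sits over its jar (267–378, 247–392). The square lid is at (279,70) and the tumbler at (505,215). Next I'll measure the seat height and the square lid.

Run:
```python
from meas import *
s=load("w4");o=s['obs'];img=s['color'];C=cloud(s,o)
print('ob top z corners',[np.median(C[v-3:v+4,u-3:u+4,2]).round(4) for u,v in [(275,255),(370,255),(282,380),(365,380),(345,265)]], 'floor',np.median(C[150:160,100:110,2]).round(4), 'sq',np.median(C[110:120,230:240,2]).round(4))
P=onplane(s,[(267,247.5),(378,247.5),(373,391.5),(271.5,391.5)],.062,o);print(P.round(4),P.mean(0), np.degrees(np.arctan2(*(P[0]-P[3])[1::-1])))
h=cv2.cvtColor(img,cv2.COLOR_RGB2HSV)
m=((h[...,1]>60)&(h[...,0]>10)&(h[...,0]<32)&(h[...,2]>70)).astype(np.uint8)
c=comp(m,(240,110)); print('sq',fit(onplane(s,c,.015,o)))
```

```text
ob top z corners [np.float64(0.0607), np.float64(0.0609), np.float64(0.0609), np.float64(0.0608), np.float64(0.0609)] floor -0.0012 sq 0.0149
[[0.5268 0.1465 0.062 ]
 [0.5326 0.0757 0.062 ]
 [0.4243 0.0661 0.062 ]
 [0.4182 0.1385 0.062 ]] [0.47548168 0.10668218 0.062     ] 4.196420318022648
sq {'circ': (array([635.4, 150. ]), 112.9), 'rect': (array([635.3, 150.2]), array([81.4, 81.5]), 3.9)}
```

```bash
python3 -m inch '[0,-0.009,-0.03,0.5,0,0,0.05, 0,-0.011,-0.038,0,0,0,0.05, 0,-0.010,-0.034,0,0,0,0.05, 0.02,0,0,0,0,0,0.05, 0.03,0,0,0,0,0,0.05,0,0,0,0,0,0,0.05]'; python3 plan.py .6346 .1497 .22 -85.9
```

```text
clock: 10.6
tool_pos: [0.632, 0.1497, 0.2772]
orientation: [-10.3, 89.8, 173.9]
force: [-0.4, -0.3, 1.0]
opening: 0.0505
t 10.6 p [0.632  0.1497 0.2772] th -85.8 tilt [-0.16  0.02] F [-0.4 -0.3  1. ] open 0.0505 q [ 30.  24. -12.  -0. -54.  64.]
shift mm [57.2  0.2 -2.8] rotvec [0.1  0.16 0.03]
 after turn: shift mm [57.2  0.2 -2.6]
```

```bash
python3 -m inch '[0.02,0,-0.003,0.1,0.15,0,0.05, 0.025,0,0,0,0,0,0.05, 0.015,0,0,0,0,0,0.05, 0.008,0,0,0,0,0,0.05,0,0,0,0,0,0,0.05]'; python3 plan.py .6346 .1497 .201 -85.9
```

```text
clock: 11.22
tool_pos: [0.6354, 0.1508, 0.2135]
orientation: [-162.5, 89.7, 21.7]
force: [-0.4, 0.8, 0.8]
opening: 0.0503
t 11.22 p [0.6354 0.1508 0.2135] th -85.8 tilt [0.32 0.13] F [-0.4  0.8  0.8] open 0.0503 q [ 30.  28. -15.   0. -47.  64.]
shift mm [12.5  1.1  0.9] rotvec [ 0.1  -0.33  0.1 ]
 after turn: shift mm [12.5  1.   0.8]
```

```bash
python3 -m inch '[0.006,0.001,0.0008,0,-0.3,0.1,0.05, 0.006,0,0,0,0,0,0.05, 0,0,0,0,0,0,0.05, 0,0,0,0,0,0,0, 0,0,0,0,0,0,0, 0,0,0,0,0,0,0, 0,0,0,0,0,0,0, 0,0,0,0,0,0,0]'; python3 plan.py .6346 .1497 .201 -85.9
```

```text
clock: 12.22
tool_pos: [0.6353, 0.15, 0.2029]
orientation: [-161.7, 89.8, 22.5]
force: [0.3, -0.1, -0.2]
opening: 0.0239
t 12.22 p [0.6353 0.15   0.2029] th -85.78 tilt [0.17 0.07] F [ 0.3 -0.1 -0.2] open 0.0239 q [ 30.  29. -15.   0. -46.  64.]
shift mm [1.9 0.3 0.7] rotvec [ 0.12 -0.18  0.06]
 after turn: shift mm [1.9 0.3 0.7]
```

```bash
python3 -m inch '[-0.02,0,0,0,0,0,0, -0.03,0,0,0,0,0,0, -0.04,0,0,0,0,0,0, -0.03,0,0,0,0,0,0, 0,0,0,0,0,0,0]'; python3 plan.py .56 -.26 .33 -146.3 .5255 -.413 .33 -146.3
```

```text
clock: 12.85
tool_pos: [0.6346, 0.1496, 0.3252]
orientation: [140.9, 90.0, -34.9]
force: [1.1, -0.4, -0.8]
opening: 0.0235
t 12.85 p [0.6346 0.1496 0.3252] th -85.8 tilt [ 0.01 -0.01] F [ 1.1 -0.4 -0.8] open 0.0235 q [ 30.  22.  -8.   0. -60.  64.]
shift mm [ -4.7 403.1 104.4] rotvec [ 6.05e+01 -2.00e-02 -0.00e+00]
 after turn: shift mm [  -4.8  289.3 -299.4]
shift mm [   0.   113.6 -108.1] rotvec [0. 0. 0.]
 after turn: shift mm [   0.   113.6 -108.1]
```

```bash
python3 -m inch '[0,0,0,8,0,0,0, 0,0,0,10,0,0,0, 0,0,0,10,0,0,0, 0,0,0,10,0,0,0, 0,0,0,10,0,0,0, 0,0,0,9,0,0,0, 0,0.02,-0.02,3.5,0,0,0, 0,0.035,-0.036,0,0,0,0, 0,0.035,-0.036,0,0,0,0, 0,0.035,-0.036,0,0,0,0, 0,0.035,-0.036,0,0,0,0]'; python3 plan.py .56 -.26 .33 -146.3
```

```text
clock: 14.22
tool_pos: [0.5806, -0.0812, 0.3151]
orientation: [72.6, 89.1, -165.4]
force: [0.5, -0.1, -1.0]
opening: 0.0236
t 14.22 p [ 0.5806 -0.0812  0.3151] th -148.07 tilt [-0.84 -0.22] F [ 0.5 -0.1 -1. ] open 0.0236 q [ 11.  17. -17.   0. -57.  21.]
shift mm [ -13.9  112.3 -140.8] rotvec [-1.78  0.27 -0.82]
 after turn: shift mm [ -14.9  116.4 -137.3]
```

```bash
python3 -m inch '[-0.005,0.030,-0.035,-1.8,0.3,-0.8,0, -0.005,0.03,-0.035,0,0,0,0, 0,0.03,-0.035,0,0,0,0, 0,0.022,-0.026,0,0,0,0, 0,0,0,0,0,0,0]'; python3 wshot.py w5; python3 plan.py .5255 -.413 .32 -146.3
```

```text
clock: 14.85
tool_pos: [0.5515, -0.2639, 0.3223]
orientation: [52.2, 89.7, 175.7]
force: [-0.4, -0.2, -0.8]
opening: 0.0237
t 14.9 p [ 0.5516 -0.263   0.3222] th -146.43 tilt [-0.32  0.04] F [-0.3  0.2 -1.3] open 0.0238 q [ -7.  18. -14.   0. -58.  41.]
shift mm [   2.3  104.7 -110.6] rotvec [-0.13  0.21 -0.25]
 after turn: shift mm [   2.2  105.  -110.3]
```

View pics/w5.png

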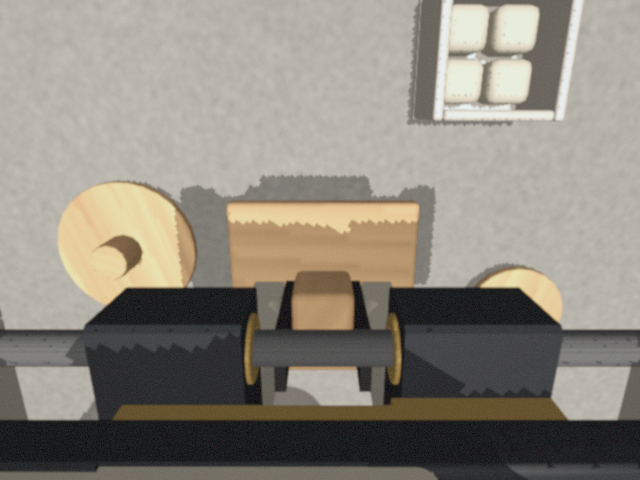

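Wrist view: the square jar's near rim corners are at (434,121) and (563,121), and the held lid's front edge runs from (228,202) to (419,202). The large lid is at (125,245), the small one at (520,295).

Run:
```python
from meas import *
s=load("w5");o=s['obs']
P=onplane(s,[(434,121),(563,121)],.060,o);d=P[1]-P[0];a=np.arctan2(d[1],d[0]);print(P.round(4),'w',np.linalg.norm(d),'dir',np.degrees(a))
for aa in (a,np.radians(33.7-180)):
    n=np.array([-np.sin(aa),np.cos(aa)]); 
    m=(P[0]+P[1])[:2]/2; print(m+.038*n,m-.038*n)
z=o['tool_pos'][2]-.203+.016
Q=onplane(s,[(228,202.5),(419,202.5)],z,o);R=rpy(o['orientation']);print('lid edge in tool',((Q-o['tool_pos'])@R*1000).round(1))
h=cv2.cvtColor(s['color'],cv2.COLOR_RGB2HSV)
m=((h[...,1]>60)&(h[...,0]>10)&(h[...,0]<32)&(h[...,2]>70)).astype(np.uint8)
c=comp(m,(90,220)); print('lg',fit(onplane(s,c[c[:,1]<285],.015,o)))
im=cv2.resize(s['color'][0:150,400:600],None,fx=4,fy=4)[:,:,::-1];cv2.imwrite('pics/w5c.png',im)
```

```text
[[ 0.5367 -0.3597  0.06  ]
 [ 0.475  -0.4007  0.06  ]] w 0.07405688243314154 dir -146.43900848259696
[ 0.52681672 -0.41185111] [ 0.48480207 -0.34852047]
[ 0.52689348 -0.41180005] [ 0.48472531 -0.34857153]
lid edge in tool [[186.7 -38.9 -41.6]
 [187.   40.6 -41.6]]
lg {'circ': (array([ 658.9, -168.1]), 102.6), 'rect': (array([ 665. , -176.9]), array([101.5,  79. ]), 33.4)}
```

View pics/w5c.png

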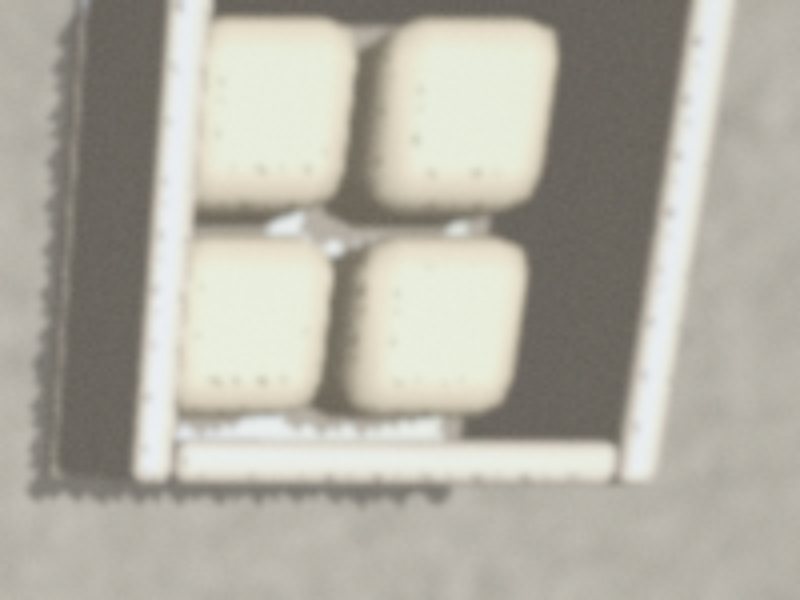

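```bash
python3 -m inch '[0,0.025,-0.026,0,0.2,-0.2,0, 0,0.030,-0.032,0,0,0,0, 0,0.028,-0.030,0,0,0,0, 0,0.018,-0.018,0,0,0,0, 0,0,0,0,0,0,0]';python3 plan.py .5265 -.4125 .28 -146.4
```

```text
clock: 15.52
tool_pos: [0.5248, -0.4078, 0.32]
orientation: [26.6, 89.8, 150.5]
force: [0.1, 0.7, -1.7]
opening: 0.0237
t 15.53 p [ 0.5248 -0.4078  0.32  ] th -146.12 tilt [-0.19  0.11] F [ 0.1  0.7 -1.7] open 0.0237 q [-21.  23.  -7.  -0. -60.  55.]
shift mm [39.9  1.1 -5. ] rotvec [ 0.28  0.2  -0.1 ]
 after turn: shift mm [40.   1.2 -4.9]
```

```bash
python3 -m inch '[0.005,0.001,-0.005,0.3,0.2,-0.1,0, 0.015,0,0,0,0,0,0, 0.012,0,0,0,0,0,0, 0.006,0,0,0,0,0,0, 0,0,0,0,0,0,0]';python3 plan.py .5265 -.4125 .2685 -146.4;python3 wshot.py w6
```

```text
clock: 16.15
tool_pos: [0.5274, -0.4093, 0.2778]
orientation: [15.8, 89.9, 139.6]
force: [-1.1, 0.9, -0.6]
opening: 0.0237
t 16.15 p [ 0.5274 -0.4093  0.2778] th -146.23 tilt [-0.1   0.09] F [-1.1  0.9 -0.6] open 0.0237 q [-21.  25.  -9.  -0. -55.  55.]
shift mm [ 9.3  2.5 -2.2] rotvec [ 0.17  0.13 -0.04]
 after turn: shift mm [ 9.3  2.5 -2.2]
```

View pics/w6.png

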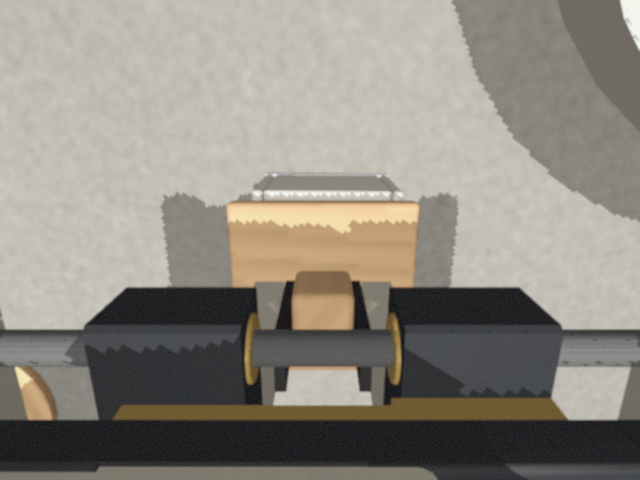

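The square jar's far rim edge shows past the lid, from about (253,192) to (402,192). I can measure the jar directly relative to the tool here.

Run:
```python
from meas import *
s=load("w6");o=s['obs']
im=cv2.resize(s['color'][165:215,220:430],None,fx=3.8,fy=6)[:,:,::-1];cv2.imwrite('pics/w6c.png',im)
R=rpy(o['orientation'])
for v in (190,192): print(((onplane(s,[(253,v),(402.5,v)],.060,o)-o['tool_pos'])@R*1000).round(1))
```

```text
[[217.7 -33.6 -41.1]
 [217.7  39.5 -41. ]]
[[217.7 -33.6 -40.1]
 [217.7  39.6 -40.1]]
```

View pics/w6c.png

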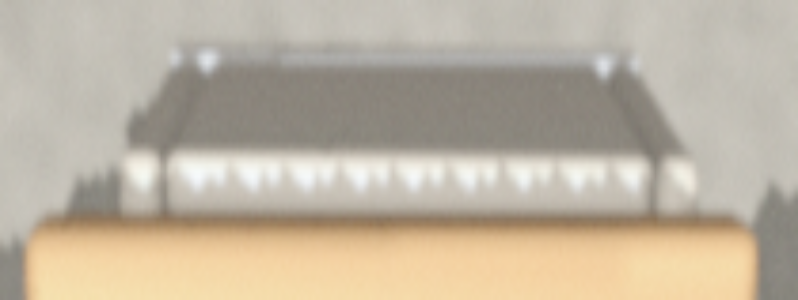

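```bash
python3 -m inch '[0.002,0.0025,-0.0025,0.15,0.1,0,0, 0.004,0,0,0,0,0,0, 0.003,0,0,0,0,0,0, 0,0,0,0,0,0,0]';python3 plan.py .5265 -.4125 .255 -146.4
```

```text
clock: 16.7
tool_pos: [0.527, -0.4133, 0.2696]
orientation: [-162.6, 89.9, -39.0]
force: [-0.6, 0.0, -1.0]
opening: 0.0239
t 16.7 p [ 0.527  -0.4133  0.2696] th -146.4 tilt [ 0.08 -0.07] F [-0.6  0.  -1. ] open 0.0239 q [-21.  26. -10.   0. -54.  55.]
shift mm [14.6 -0.   1. ] rotvec [ 0.   -0.1   0.03]
 after turn: shift mm [14.6 -0.1  1. ]
```

```bash
python3 -m inch '[0.003,0,0.0006,0,0,0,0, 0.004,0,0,0,0,0,0, 0.003,0,0,0,0,0,0,0.002,0,0,0,0,0,0, 0,0,0,0,0,0,0]';python3 plan.py .5265 -.4125 .255 -146.4
```

```text
clock: 17.32
tool_pos: [0.5266, -0.4128, 0.2568]
orientation: [-162.4, 89.9, -38.8]
force: [0.2, -0.1, -1.3]
opening: 0.0238
t 17.32 p [ 0.5266 -0.4128  0.2568] th -146.4 tilt [ 0.08 -0.07] F [ 0.2 -0.1 -1.3] open 0.0238 q [-21.  27. -10.   0. -53.  55.]
shift mm [ 1.8 -0.   0.3] rotvec [ 0.   -0.1   0.03]
 after turn: shift mm [ 1.8 -0.   0.3]
```

```bash
python3 -m inch '[0.0012,0,0,0,0,0,0, 0.0012,0,0,0,0,0,0, 0.001,0,0,0,0,0,0]';python3 plan.py .5265 -.4125 .255 -146.4;python3 -m inch '[0.0015,0,0,0,0,0,0]';python3 plan.py .5265 -.4125 .255 -146.4
```

```text
clock: 17.7
tool_pos: [0.5267, -0.4128, 0.2549]
orientation: [-168.1, 89.9, -44.4]
force: [-2.4, 3.3, 9.3]
opening: 0.024
t 17.7 p [ 0.5267 -0.4128  0.2549] th -146.37 tilt [ 0.11 -0.1 ] F [-2.4  3.3  9.3] open 0.024 q [-21.  27. -10.   0. -53.  55.]
shift mm [-0.1  0.   0.4] rotvec [ 0.03 -0.15  0.03]
 after turn: shift mm [-0.1  0.   0.4]
clock: 17.82
tool_pos: [0.5267, -0.4127, 0.2549]
orientation: [-170.9, 89.8, -47.2]
force: [-3.5, 4.2, 11.9]
opening: 0.0237
t 17.82 p [ 0.5267 -0.4127  0.2549] th -146.34 tilt [ 0.12 -0.13] F [-3.5  4.2 11.9] open 0.0237 q [-21.  27. -10.   0. -53.  55.]
shift mm [-0.1  0.   0.2] rotvec [ 0.06 -0.18  0.03]
 after turn: shift mm [-0.1  0.   0.2]
```

```bash
python3 -m inch '[0,0,0,0,0,0,0, 0,0,0,0,0,0,0.03, 0,0,0,0,0,0,0.05, 0,0,0,0,0,0,0.05,-0.02,0,0,0,0,0,0.05, -0.03,0,0,0,0,0,0.05, -0.03,0,0,0,0,0,0.05, -0.01,0,-0.03,0,0,0,0.05, 0,0,-0.03,0,0,0,0.05,0,0,0,0,0,0,0.05]';python3 wshot.py w7; python3 plan.py .657 -.167 .31 -146
```

```text
clock: 19.08
tool_pos: [0.5606, -0.4635, 0.3475]
orientation: [-176.6, 89.8, -52.9]
force: [-0.1, -0.4, -1.3]
opening: 0.0497
t 19.12 p [ 0.5601 -0.4628  0.3477] th -146.3 tilt [ 0.1  -0.12] F [ 0.7 -0.1 -0.2] open 0.0499 q [-24.  27.   4.   0. -66.  58.]
shift mm [  37.2 -244.7  192.5] rotvec [-0.3  -0.15  0.01]
 after turn: shift mm [  37.7 -245.7  191.1]
```

View pics/w7.png

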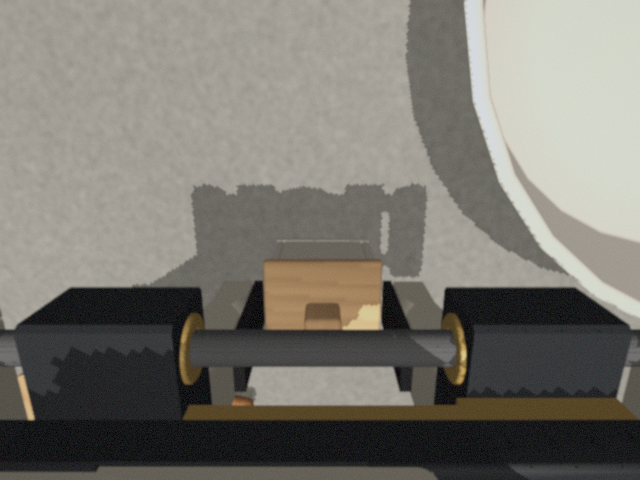

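The square lid sits flat and level on its jar (264–383, from row 260), and the sink is clear. Now to the large round lid.

```bash
python3 -m inch '[0,-0.025,0.019,-0.3,-0.15,0,0.05, 0.005,-0.042,0.033,0,0,0,0.05, 0.005,-0.042,0.033,0,0,0,0.05, 0.005,-0.042,0.033,0,0,0,0.05, 0.005,-0.042,0.033,0,0,0,0.05, 0.005,-0.03,0.024,0,0,0,0.05, 0.005,-0.015,0.011,0,0,0,0.05,0,0,0,0,0,0,0.05]'; python3 plan.py .658 -.167 .22 -146; python3 wshot.py w8
```

```text
clock: 20.12
tool_pos: [0.6513, -0.1641, 0.3153]
orientation: [30.0, 89.8, 154.0]
force: [-0.4, -0.7, 0.3]
opening: 0.0501
t 20.12 p [ 0.6513 -0.1641  0.3153] th -146.01 tilt [-0.19  0.09] F [-0.4 -0.7  0.3] open 0.0501 q [  2.  24.  -6.  -0. -60.  32.]
shift mm [95.3 -4.1 -6.4] rotvec [-0.01  0.18 -0.11]
 after turn: shift mm [95.3 -3.9 -6.1]
```

View pics/w8.png

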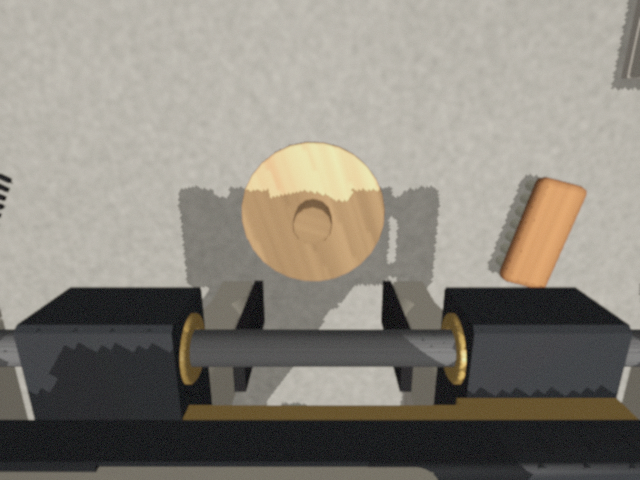

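The large round lid is at (314,211), knob at (313,221). The brown bar at right is not part of the job.

```bash
python3 - <<'E'
from meas import *
s=load("w8");o=s['obs'];h=cv2.cvtColor(s['color'],cv2.COLOR_RGB2HSV)
m=((h[...,1]>60)&(h[...,0]>10)&(h[...,0]<32)&(h[...,2]>70)).astype(np.uint8)
c=comp(m,(270,250)); print('lg',fit(onplane(s,c,.015,o)))
E
python3 plan.py .659 -.168 .22 -146
```

```text
lg {'circ': (array([ 660. , -166.3]), 101.5), 'rect': (array([ 659.9, -166.3]), array([100.7, 100.6]), 84.3)}
t 20.18 p [ 0.6512 -0.1649  0.3156] th -146.05 tilt [-0.17  0.09] F [-0.3 -0.6  0.6] open 0.0501 q [  2.  24.  -6.  -0. -60.  32.]
shift mm [95.6 -4.9 -7.2] rotvec [-0.05  0.17 -0.09]
 after turn: shift mm [95.6 -4.7 -7. ]
```

```bash
python3 -m inch '[0.01,-0.0055,-0.006,0,0.2,-0.1,0.05, 0.03,0,0,0,0,0,0.05, 0.035,0,0,0,0,0,0.05, 0.02,0,0,0,0,0,0.05, 0,0,0,0,0,0,0.05]'; python3 plan.py .6592 -.1667 .2015 -146
```

```text
clock: 20.8
tool_pos: [0.659, -0.1736, 0.2165]
orientation: [-158.5, 89.9, -35.0]
force: [0.4, -0.4, -0.7]
opening: 0.0502
t 20.8 p [ 0.659  -0.1736  0.2165] th -146.47 tilt [ 0.1  -0.07] F [ 0.4 -0.4 -0.7] open 0.0502 q [  2.  30. -11.   0. -49.  32.]
shift mm [15.  -3.9  5.6] rotvec [-0.47 -0.12  0.04]
 after turn: shift mm [15.  -4.   5.6]
```

```bash
python3 -m inch '[0,-0.004,0.0055,-0.4,-0.1,0,0.05, 0,0,0,0,0,0,0.05]'; python3 plan.py .6592 -.1667 .2015 -146;  python3 -m inch '[0.008,0,0,0,0,0,0.05,0.005,0,0,0,0,0,0.05, 0,0,0,0,0,0,0.05]'; python3 plan.py .6592 -.1667 .2015 -146
```

```text
clock: 21.05
tool_pos: [0.6599, -0.1677, 0.2176]
orientation: [-125.5, 89.9, -1.7]
force: [0.5, -1.2, 0.1]
opening: 0.0503
t 21.05 p [ 0.6599 -0.1677  0.2176] th -146.12 tilt [ 0.14 -0.  ] F [ 0.5 -1.2  0.1] open 0.0503 q [  2.  30. -11.   0. -49.  32.]
shift mm [16.1  0.   1.2] rotvec [-0.12 -0.08  0.11]
 after turn: shift mm [16.1 -0.   1.2]
clock: 21.42
tool_pos: [0.6604, -0.1675, 0.2055]
orientation: [-124.7, 89.7, -0.8]
force: [0.3, -0.0, 0.5]
opening: 0.0502
t 21.43 p [ 0.6604 -0.1675  0.2055] th -146.1 tilt [ 0.3 -0. ] F [ 0.3 -0.   0.5] open 0.0502 q [  2.  31. -11.   0. -48.  32.]
shift mm [4.  0.5 1.3] rotvec [-0.1  -0.17  0.25]
 after turn: shift mm [4.  0.5 1.3]
```

```bash
python3 -m inch '[0.004,0.0005,0.0013,0,-0.2,0.2,0.05, 0,0,0,0,0,0,0.05, 0,0,0,0,0,0,0, 0,0,0,0,0,0,0, 0,0,0,0,0,0,0, 0,0,0,0,0,0,0, 0,0,0,0,0,0,0]'; python3 plan.py .6592 -.1667 .2015 -146; python3 -m inch '[-0.02,0,0,0,0,0,0, -0.03,0,0,0,0,0,0, -0.04,0,0,0,0,0,0, -0.03,0,0,0,0,0,0, 0,0,0,0,0,0,0]'; python3 plan.py .42 .13 .33 -86
```

```text
clock: 22.3
tool_pos: [0.6594, -0.1666, 0.2016]
orientation: [-70.7, 89.9, 53.2]
force: [0.5, -0.0, -1.0]
opening: 0.0252
t 22.3 p [ 0.6594 -0.1666  0.2016] th -146.09 tilt [0.04 0.05] F [ 0.5 -0.  -1. ] open 0.0252 q [  2.  31. -11.  -0. -48.  32.]
shift mm [ 0.1  0.2 -0. ] rotvec [-0.09  0.02  0.06]
 after turn: shift mm [ 0.1  0.2 -0. ]
clock: 22.92
tool_pos: [0.6588, -0.1668, 0.3237]
orientation: [34.0, 89.8, 157.9]
force: [-0.5, -0.1, -1.7]
opening: 0.0252
t 22.93 p [ 0.6588 -0.1668  0.3237] th -146.11 tilt [-0.15  0.06] F [-0.5 -0.1 -1.7] open 0.0252 q [  2.  24.  -5.  -0. -61.  32.]
shift mm [ -5.3  32.8 379.5] rotvec [-6.011e+01  1.700e-01 -1.000e-02]
 after turn: shift mm [  -6.3 -312.7  217.5]
```

```bash
python3 -m inch '[0,0,0,-8,0,0,0, 0,0,0,-10,0,0,0, 0,0,0,-10,0,0,0, 0,0,0,-10,0,0,0, 0,0,0,-10,0,0,0, 0,0,0,-10,0,0,0, 0,0,0,-10,0,0,0, 0,0,0,-8,0,0,0, 0,0,0,0,0,0,0]'; python3 plan.py .44 .15 .33 -70 .352 .27 .33 -70
```

```text
clock: 24.05
tool_pos: [0.6554, -0.1662, 0.3133]
orientation: [-36.0, 89.0, 166.2]
force: [-0.1, 0.5, -1.0]
opening: 0.0253
t 24.05 p [ 0.6554 -0.1662  0.3133] th -67.82 tilt [-0.95  0.23] F [-0.1  0.5 -1. ] open 0.0253 q [  2.  25.  -5.  -0. -61. 110.]
shift mm [ -11.8 -374.3   80.3] rotvec [2.18 0.8  0.56]
 after turn: shift mm [ -16.7 -370.8   94.3]
shift mm [   0.  -142.9   41.7] rotvec [0. 0. 0.]
 after turn: shift mm [   0.  -142.9   41.7]
```

```bash
python3 -m inch '[-0.005,0,0,2.2,0.8,0.55,0, -0.003,-0.03,0.007,0,0,0,0, -0.003,-0.044,0.011,0,0,0,0, -0.003,-0.044,0.011,0,0,0,0, -0.003,-0.044,0.011,0,0,0,0, 0,-0.044,0.011,0,0,0,0, 0,-0.044,0.011,0,0,0,0, 0,-0.044,0.011,0,0,0,0, 0,-0.035,0.010,0,0,0,0, 0,0,0,0,0,0,0]'; python3 plan.py .44 .15 .33 -70 .352 .27 .33 -70; python3 wshot.py w9
```

```text
clock: 25.3
tool_pos: [0.4636, 0.1255, 0.3254]
orientation: [-20.8, 89.6, 176.8]
force: [0.1, 0.2, 0.1]
opening: 0.0256
t 25.3 p [0.4636 0.1255 0.3254] th -72.47 tilt [-0.37  0.02] F [0.1 0.2 0.1] open 0.0256 q [ 39.   6. -29.  -0. -55.  69.]
shift mm [ -4.4 -30.5  15.2] rotvec [-2.47  0.35  0.14]
 after turn: shift mm [ -4.6 -31.1  13.8]
shift mm [   0.  -142.9   41.7] rotvec [0. 0. 0.]
 after turn: shift mm [   0.  -142.9   41.7]
```

View pics/w9.png

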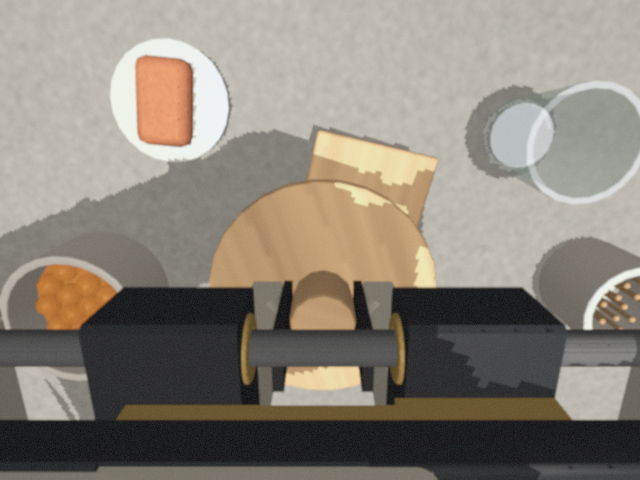

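The large jar (orange contents) is at left, its rim running from about (2,308) over (65,258). The small jar is at the right edge, the lidded oblong jar is under the held lid, and the dish and tumbler are undisturbed. Crop to get rim points.

Run:
```python
from h import *
s=load("w9")
cv2.imwrite('pics/w9c.png',cv2.resize(s['color'][245:395,0:160],None,fx=4,fy=4)[:,:,::-1])
```

```text
(no output)
```

View pics/w9c.png

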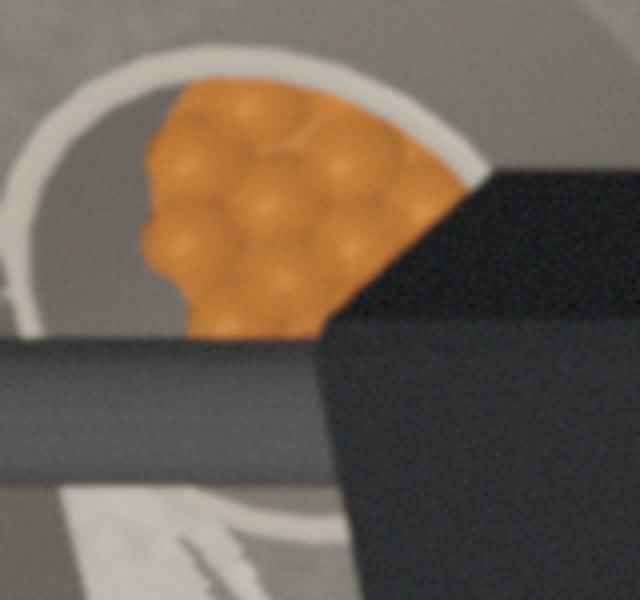

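```bash
python3 - <<'E'
from h import *
from scipy.optimize import least_squares
s=load("w9");o=s['obs']
px=np.array([(2,235),(30,145),(90,80),(160,52),(225,44),(310,57),(400,98),(492,167),(280,540),(340,543)])/4.+[0,245]
P=onplane(s,px,.058,o)[:,:2]*1000
r=least_squares(lambda q:np.hypot(*(P-q[:2]).T)-q[2],[351,270,48]);print(r.x,r.fun.round(1))
r=least_squares(lambda q:np.hypot(*(P-q[:2]).T)-48,[351,270]);print(r.x,r.fun.round(1))
h=None
z=o['tool_pos'][2]-.2016+.016
L=onplane(s,[(210,285),(218,252),(240,220),(275,193),(323,180),(370,190),(405,214),(428,250)],z,o)
q=((L-o['tool_pos'])@rpy(o['orientation']))[:,1:]*1000
r=least_squares(lambda c:np.hypot(*(q-c).T)-51,[0,0]);print('lid in tool y,z',r.x,r.fun.round(1))
E
python3 plan.py .3515 .270 .32 -70
```

```text
[353.6490096  270.23991092  47.15192965] [-0.6 -0.3  0.5  0.4  0.4 -0.  -0.8  0.1  0.2  0. ]
[353.25852198 269.83517788] [-1.  -0.6  0.2  0.1  0.1 -0.5 -1.4 -0.7 -1.  -1.3]
lid in tool y,z [1.37644223 1.57174844] [-0.3 -0.6 -0.9  0.1  1.3  0.6 -0.4 -1.6]
t 25.35 p [0.4642 0.1249 0.3254] th -72.48 tilt [-0.37  0.01] F [ 0.1 -0.8 -0.6] open 0.025 q [ 38.   6. -29.  -0. -55.  69.]
shift mm [   6.1 -172.3   63.7] rotvec [-2.48  0.35  0.13]
 after turn: shift mm [   5.4 -174.9   56.2]
```

```bash
python3 -m inch '[0,-0.025,0.009,0,0.35,0.1,0, 0,-0.04,0.0145,0,0,0,0, 0,-0.04,0.0145,0,0,0,0, 0,-0.04,0.0145,0,0,0,0, 0,-0.025,0.009,0,0,0,0, 0,0,0,0,0,0,0]'; python3 plan.py .353 .27 .275 -72.5
```

```text
clock: 26.1
tool_pos: [0.3553, 0.2703, 0.3242]
orientation: [49.3, 89.9, -114.3]
force: [0.3, -0.3, -0.9]
opening: 0.0251
t 26.1 p [0.3553 0.2703 0.3242] th -73.63 tilt [-0.03 -0.07] F [ 0.3 -0.3 -0.9] open 0.0251 q [ 63.   3. -34.   0. -54.  44.]
shift mm [49.2 -0.4  2.2] rotvec [-1.13  0.05 -0.06]
 after turn: shift mm [49.2 -0.4  2.3]
```

```bash
python3 -m inch '[0.01,-0.0004,0.0022,0,0,0,0, 0.018,0,0,0,0,0,0, 0.016,0,0,0,0,0,0, 0.008,0,0,0,0,0,0, 0,0,0,0,0,0,0]'; python3 plan.py .353 .27 .252 -73.6; python3 wshot.py w10
```

```text
clock: 26.72
tool_pos: [0.355, 0.266, 0.2681]
orientation: [45.0, 89.7, -119.3]
force: [0.3, 0.5, -1.3]
opening: 0.0254
t 26.73 p [0.355  0.266  0.2681] th -74.21 tilt [-0.12 -0.22] F [ 0.3  0.5 -1.3] open 0.0254 q [ 62.   7. -38.  -0. -45.  43.]
shift mm [16.1 -4.4  0.8] rotvec [-0.61  0.18 -0.18]
 after turn: shift mm [16.1 -4.4  0.8]
```

View pics/w10.png

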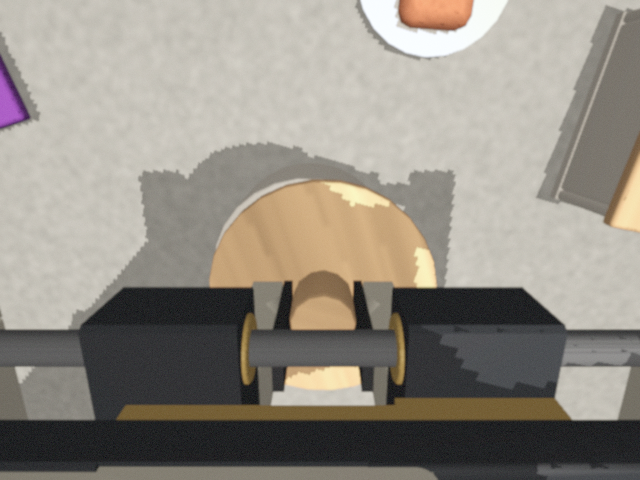

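The jar's rim shows beyond the lid only at upper left (220,240)–(310,180), so the tool must go about 4 mm left. That agrees with the planned dy of −4.4 mm.

```bash
python3 -m inch '[0,-0.0045,0.0008,-0.5,0.2,-0.2,0, 0,0,0,0,0,0,0]'; python3 plan.py .353 .27 .252 -73.6; python3 wshot.py w11
python3 - <<'E'
from h import *
s=load("w11")
cv2.imwrite('pics/w11c.png',cv2.resize(s['color'][160:300,200:450],None,fx=3,fy=3)[:,:,::-1])
E
```

```text
clock: 27.02
tool_pos: [0.3533, 0.2708, 0.2693]
orientation: [-138.0, 89.8, 58.3]
force: [0.2, -0.1, -0.3]
opening: 0.0254
t 27.02 p [0.3533 0.2708 0.2693] th -73.68 tilt [0.1  0.16] F [ 0.2 -0.1 -0.3] open 0.0254 q [ 63.   7. -38.   0. -45.  43.]
shift mm [17.3  0.7  0.6] rotvec [-0.08 -0.14  0.12]
 after turn: shift mm [17.3  0.7  0.5]
```

View pics/w11c.png

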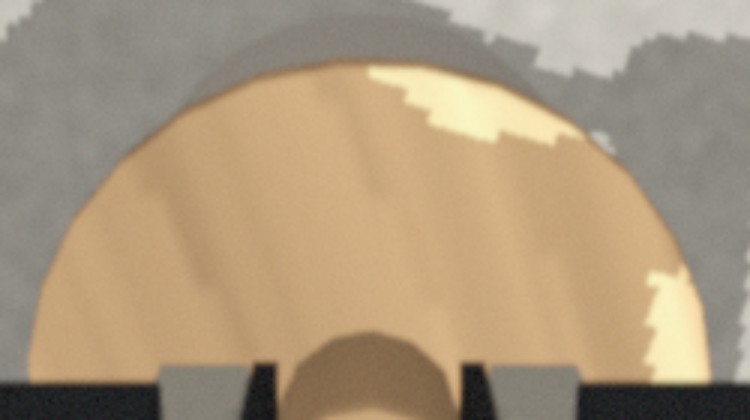

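The lid is now centred: the jar wall showing beyond it is symmetric about its axis. Lower.

```bash
python3 -m inch '[0.004,0.0005,0.0005,0,-0.1,0.1,0, 0.004,0,0,0,0,0,0, 0.004,0,0,0,0,0,0,0.003,0,0,0,0,0,0, 0,0,0,0,0,0,0]';python3 plan.py .353 .27 .252 -73.6
```

```text
clock: 27.7
tool_pos: [0.3528, 0.2701, 0.2534]
orientation: [-142.4, 90.0, 54.0]
force: [-0.1, 0.2, -0.7]
opening: 0.0253
t 27.7 p [0.3528 0.2701 0.2534] th -73.67 tilt [0.03 0.04] F [-0.1  0.2 -0.7] open 0.0253 q [ 63.   8. -39.   0. -43.  43.]
shift mm [ 1.4  0.2 -0.2] rotvec [-0.07 -0.04  0.03]
 after turn: shift mm [ 1.4  0.2 -0.2]
```

```bash
python3 -m inch '[0.0012,0,0,0,0,0,0, 0.0012,0,0,0,0,0,0, 0.001,0,0,0,0,0,0]';python3 plan.py .353 .27 .252 -73.6;python3 -m inch '[0.0015,0,0,0,0,0,0]';python3 plan.py .353 .27 .252 -73.6
```

```text
clock: 28.08
tool_pos: [0.3529, 0.2703, 0.2513]
orientation: [-167.2, 89.9, 29.2]
force: [-8.8, -3.5, 21.2]
opening: 0.0253
t 28.07 p [0.3529 0.2703 0.2513] th -73.63 tilt [0.05 0.03] F [-8.8 -3.5 21.2] open 0.0253 q [ 63.   8. -39.   0. -42.  43.]
shift mm [-0.7  0.3 -0. ] rotvec [-0.03 -0.06  0.01]
 after turn: shift mm [-0.7  0.3 -0. ]
clock: 28.2
tool_pos: [0.3529, 0.2703, 0.2513]
orientation: [-173.9, 89.9, 22.5]
force: [-10.2, -3.8, 28.3]
opening: 0.0248
t 28.2 p [0.3529 0.2703 0.2513] th -73.6 tilt [0.08 0.03] F [-10.2  -3.8  28.3] open 0.0248 q [ 63.   8. -39.   0. -42.  43.]
shift mm [-0.7  0.4 -0. ] rotvec [ 0.   -0.08  0.01]
 after turn: shift mm [-0.7  0.4 -0. ]
```

```bash
python3 -m inch '[0,0,0,0,0,0,0, 0,0,0,0,0,0,0.03, 0,0,0,0,0,0,0.05, 0,0,0,0,0,0,0.05,-0.02,0,0,0,0,0,0.05, -0.03,0,0,0,0,0,0.05, -0.03,0,0,0,0,0,0.05, -0.01,0,-0.03,0,0,0,0.05, 0,0,-0.03,0,0,0,0.05,0,0,0,0,0,0,0.05]';python3 wshot.py w12; python3 plan.py .48 .0 .335 -110 .382 -.2857 .30 -110
```

```text
clock: 29.45
tool_pos: [0.4118, 0.2877, 0.3442]
orientation: [179.0, 89.9, 15.4]
force: [-0.2, 0.1, -0.3]
opening: 0.0499
t 29.5 p [0.411  0.2872 0.3441] th -73.54 tilt [0.08 0.01] F [0.6 0.1 0.3] open 0.0503 q [ 57.   7. -26.   0. -57.  49.]
shift mm [  9.2 295.   15.3] rotvec [ 3.646e+01 -8.000e-02  1.000e-02]
 after turn: shift mm [   9.1  246.3 -163.1]
shift mm [ 35.  302.   -5.6] rotvec [0. 0. 0.]
 after turn: shift mm [ 35.  302.   -5.6]
```

View pics/w12.png

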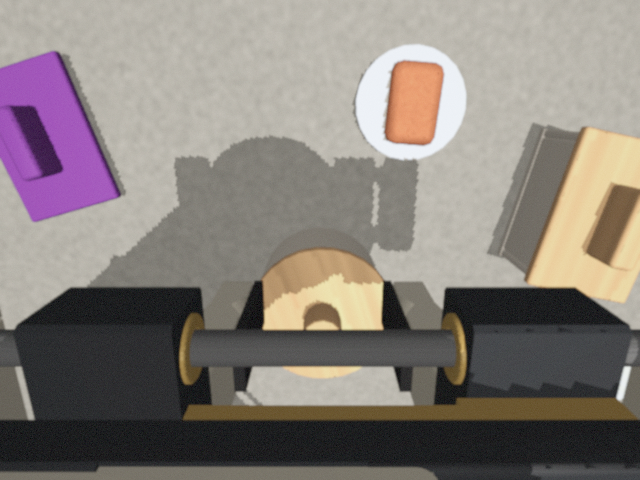

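The large lid is seated, (323,310), knob upright, and the oblong lid is still in place at right. Go to the small lid via x≈0.48.

```bash
python3 -m inch '[0,0.030,0.0015,0,0,0,0.05, 0,0.046,0.0025,0,0,0,0.05, 0,0.046,0.0025,0,0,0,0.05, 0,0.046,0.0025,0,0,0,0.05, 0,0.046,0.0025,0,0,0,0.05, 0,0.046,0.0025,0,0,0,0.05, 0,0.035,0.0025,0,0,0,0.05, 0,0,0,9,0,0,0.05, 0,0,0,9,0,0,0.05, 0,0,0,9,0,0,0.05, 0,0,0,9,0,0,0.05, 0,0,0,0,0,0,0.05]'; python3 plan.py .382 -.2857 .32 -110
```

```text
clock: 31.0
tool_pos: [0.4715, -0.0098, 0.3413]
orientation: [39.4, 89.7, -161.0]
force: [-0.1, -0.4, 0.4]
opening: 0.05
t 31.0 p [ 0.4715 -0.0098  0.3413] th -110.4 tilt [-0.31 -0.11] F [-0.1 -0.4  0.4] open 0.05 q [ 23.   4. -29.  -0. -57.  47.]
shift mm [ 22.2 289.7 -12.4] rotvec [-0.4   0.25 -0.2 ]
 after turn: shift mm [ 21.3 289.9 -10.3]
```

```bash
python3 -m inch '[0,0.03,0.02,-0.4,0.25,-0.2,0.05, 0,0.03,0.02,0,0,0,0.05, 0,0.005,0.01,0,0,0,0.05, 0,0,0,0,0,0,0.05]'; python3 wshot.py w13; python3 plan.py .382 -.2857 .32 -110
```

```text
clock: 31.5
tool_pos: [0.3993, -0.0542, 0.3408]
orientation: [30.2, 90.0, -168.8]
force: [0.2, -0.0, 0.2]
opening: 0.0499
t 31.55 p [ 0.3998 -0.054   0.3409] th -109.1 tilt [-0.03 -0.01] F [-0.4  0.2  0.1] open 0.0503 q [ 21.  -3. -37.   0. -56.  50.]
shift mm [ 20.9 224.7 -59. ] rotvec [ 0.9   0.03 -0.02]
 after turn: shift mm [ 20.9 223.8 -62.6]
```

View pics/w13.png

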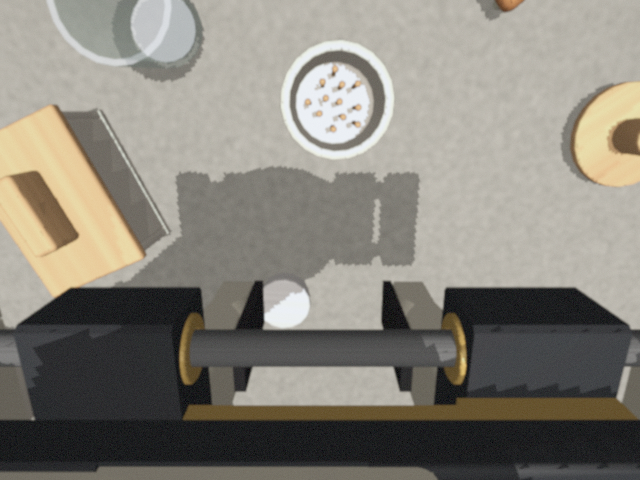

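The small jar is in full view, its rim circle at (338,99). The small lid is at right (625,135).

Run:
```python
from meas import *
s=load("w13");o=s['obs'];h=cv2.cvtColor(s['color'],cv2.COLOR_RGB2HSV)
m=((h[...,2]>205)&(h[...,1]<28)).astype(np.uint8)
k=np.zeros_like(m);cv2.circle(k,(338,99),66,1,-1);m&=k
m=cv2.morphologyEx(m,cv2.MORPH_OPEN,np.ones((3,3)))
c=max(cv2.findContours(m,cv2.RETR_EXTERNAL,cv2.CHAIN_APPROX_NONE)[0],key=cv2.contourArea).reshape(-1,2);print(cv2.boundingRect(c))
print(fit(onplane(s,c,.062,o)))
h2=((h[...,1]>60)&(h[...,0]>10)&(h[...,0]<32)&(h[...,2]>70)).astype(np.uint8)
c=comp(h2,(590,135));P=onplane(s,c[c[:,0]<636],.015,o)[:,:2]*1000
from scipy.optimize import least_squares
r=least_squares(lambda q:np.hypot(*(P-q).T)-38,[381,-286],loss='soft_l1');print('small lid',r.x,np.abs(r.fun).mean())
```

```text
(281, 40, 113, 120)
{'circ': (array([474.6, -90.2]), 68.7), 'rect': (array([474.6, -90. ]), array([67.8, 68.2]), 73.8)}
small lid [ 384.57278206 -282.53274663] 0.5300768956758583
```

```bash
python3 -m inch '[0,0.030,-0.009,0,0,0,0.05, 0.004,0.044,-0.012,0,0,0,0.05, 0.004,0.044,-0.012,0,0,0,0.05, 0.004,0.044,-0.012,0,0,0,0.05, 0.004,0.04,-0.011,0,0,0,0.05, 0,0.020,-0.005,0,0,0,0.05, 0,0,0,0,0,0,0.05]'; python3 wshot.py w14; python3 plan.py .383 -.285 .24 -110
python3 - <<'E'
from meas import *
s=load("w14");o=s['obs'];h=cv2.cvtColor(s['color'],cv2.COLOR_RGB2HSV)
h2=((h[...,1]>60)&(h[...,0]>10)&(h[...,0]<32)&(h[...,2]>70)).astype(np.uint8)
uv=proj(s,[[.383-.02,-.285-.02,.016]],o)[0];print(uv)
c=comp(h2,uv);print(cv2.boundingRect(c),fit(onplane(s,c,.015,o)))
E
```

```text
clock: 32.42
tool_pos: [0.3941, -0.2893, 0.3241]
orientation: [176.4, 89.9, -21.8]
force: [0.9, 0.7, 0.4]
opening: 0.0501
t 32.48 p [ 0.3941 -0.2886  0.3241] th -108.18 tilt [ 0.11 -0.04] F [ 0.1  0.4 -0.9] open 0.0498 q [-13.   7. -29.   0. -54.  85.]
shift mm [84.  -0.  11.8] rotvec [ 1.82 -0.12  0.  ]
 after turn: shift mm [84.1  0.4 11.7]
[354.59637354 254.68409565]
(270, 186, 102, 98) {'circ': (array([ 384.2, -285. ]), 76.2), 'rect': (array([ 384.3, -285.1]), array([74.9, 75.1]), 17.8)}
```

View pics/w14.png

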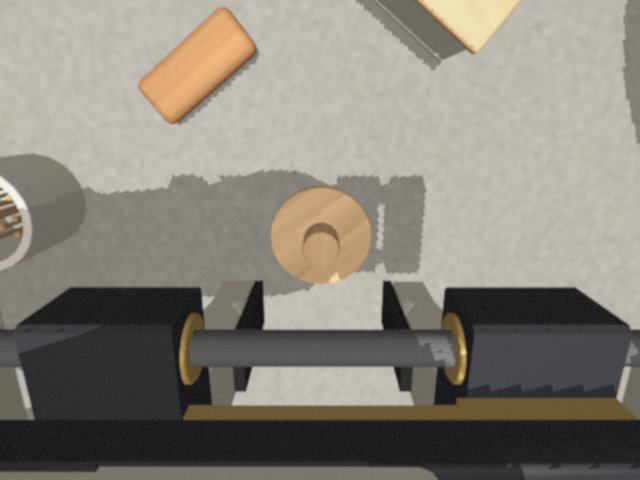

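The small lid is centred at (321,235), knob at (321,243). Wrist gives (384,−285) mm and top (382,−286), so I use (383.5,−285).

```bash
python3 -m inch '[0,0,0.011,0,-0.1,0,0.05, 0.025,0,0,0,0,0,0.05, 0.035,0,0,0,0,0,0.05, 0.025,0,0,0,0,0,0.05, 0.01,0,0,0,0,0,0.05, 0,0,0,0,0,0,0.05]'; python3 plan.py .3835 -.285 .2015 -108.2
```

```text
clock: 33.22
tool_pos: [0.3833, -0.28, 0.2288]
orientation: [-172.0, 89.8, -9.7]
force: [0.2, -0.1, -0.1]
opening: 0.0499
t 33.23 p [ 0.3833 -0.28    0.2288] th -107.68 tilt [ 0.22 -0.04] F [ 0.2 -0.1 -0.1] open 0.0499 q [-12.  13. -37.  -0. -40.  85.]
shift mm [27.3  4.7 -1.6] rotvec [ 0.52 -0.22  0.03]
 after turn: shift mm [27.3  4.7 -1.7]
```

```bash
python3 -m inch '[0,0.0047,-0.0016,0.5,-0.2,0,0.05, 0.010,0,0,0,0,0,0.05, 0.010,0,0,0,0,0,0.05, 0,0,0,0,0,0,0.05]'; python3 plan.py .3835 -.285 .2015 -108.2
```

```text
clock: 33.72
tool_pos: [0.3843, -0.2854, 0.2097]
orientation: [-170.7, 89.7, -8.9]
force: [0.2, -0.2, 0.5]
opening: 0.0502
t 33.73 p [ 0.3843 -0.2854  0.2097] th -108.19 tilt [ 0.25 -0.04] F [ 0.2 -0.2  0.5] open 0.0502 q [-13.  15. -38.  -0. -37.  85.]
shift mm [ 8.2 -0.1  0.9] rotvec [ 0.01 -0.25  0.04]
 after turn: shift mm [ 8.2 -0.1  0.9]
```

```bash
python3 -m inch '[0.005,0,0.001,0,-0.2,0,0.05, 0.004,0,0,0,0,0,0.05, 0,0,0,0,0,0,0.05]'; python3 plan.py .3835 -.285 .2015 -108.2; python3 -m inch '[0,0,0,0,0,0,0, 0,0,0,0,0,0,0, 0,0,0,0,0,0,0, 0,0,0,0,0,0,0, 0,0,0,0,0,0,0]'; python3 plan.py .3835 -.285 .2015 -108.2
```

```text
clock: 34.1
tool_pos: [0.3833, -0.2851, 0.2]
orientation: [-111.6, 90.0, 50.2]
force: [0.4, -0.7, -0.3]
opening: 0.0503
t 34.1 p [ 0.3833 -0.2851  0.2   ] th -108.19 tilt [0.03 0.03] F [ 0.4 -0.7 -0.3] open 0.0503 q [-13.  16. -38.  -0. -36.  85.]
shift mm [-1.5 -0.2 -0.2] rotvec [ 0.01 -0.01  0.04]
 after turn: shift mm [-1.5 -0.2 -0.2]
clock: 34.72
tool_pos: [0.3834, -0.2851, 0.2004]
orientation: [-146.8, 89.9, 15.0]
force: [0.1, 0.1, -0.8]
opening: 0.0253
t 34.73 p [ 0.3834 -0.2851  0.2004] th -108.18 tilt [0.07 0.02] F [ 0.1  0.1 -0.8] open 0.0253 q [-13.  16. -38.  -0. -36.  85.]
shift mm [-1.1 -0.1 -0. ] rotvec [ 0.02 -0.06  0.04]
 after turn: shift mm [-1.1 -0.1 -0. ]
```

```bash
python3 -m inch '[-0.02,0,0,0,0,0,0, -0.03,0,0,0,0,0,0, -0.04,0,0,0,0,0,0, -0.03,0,0,0,0,0,0, 0,0,0,0,0,0,0]'; python3 plan.py .4742 -.0908 .32 -108.2
```

```text
clock: 35.35
tool_pos: [0.3829, -0.2851, 0.3235]
orientation: [-25.7, 89.9, 136.1]
force: [-0.0, -0.2, -1.9]
opening: 0.0254
t 35.35 p [ 0.3829 -0.2851  0.3235] th -108.19 tilt [-0.06  0.05] F [-0.  -0.2 -1.9] open 0.0254 q [-13.   6. -30.  -0. -54.  85.]
shift mm [   3.6 -213.1  -26.1] rotvec [0.01 0.07 0.03]
 after turn: shift mm [   3.5 -213.1  -26. ]
```

```bash
python3 -m inch '[0,-0.025,-0.003,0,0,0,0, 0,-0.042,-0.005,0,0,0,0, 0,-0.042,-0.005,0,0,0,0, 0,-0.042,-0.005,0,0,0,0, 0,-0.04,-0.005,0,0,0,0, 0,-0.020,-0.003,0,0,0,0, 0,0,0,0,0,0,0]'; python3 plan.py .4742 -.0908 .275 -108.2
```

```text
clock: 36.22
tool_pos: [0.474, -0.0869, 0.3181]
orientation: [6.2, 89.6, 167.9]
force: [-0.2, -1.4, -0.6]
opening: 0.0255
t 36.23 p [ 0.474  -0.0869  0.3181] th -108.36 tilt [-0.44  0.09] F [-0.2 -1.4 -0.6] open 0.0255 q [ 13.   7. -30.  -0. -54.  59.]
shift mm [43.1  3.6 -1.7] rotvec [-0.16  0.45 -0.05]
 after turn: shift mm [43.1  3.7 -1.4]
```

```bash
python3 -m inch '[0,0.0036,-0.0015,-0.1,0.45,0,0, 0.013,0,0,0,0,0,0, 0.014,0,0,0,0,0,0, 0.014,0,0,0,0,0,0, 0,0,0,0,0,0,0]'; python3 plan.py .4742 -.0908 .2544 -108.2; python3 wshot.py w15
```

```text
clock: 36.85
tool_pos: [0.4719, -0.0936, 0.272]
orientation: [36.3, 89.8, -162.2]
force: [-0.3, 0.1, -0.0]
opening: 0.0252
t 36.85 p [ 0.4719 -0.0936  0.272 ] th -108.47 tilt [-0.22 -0.07] F [-0.3  0.1 -0. ] open 0.0252 q [ 12.  10. -33.   0. -47.  59.]
shift mm [17.6 -3.5 -1.3] rotvec [-0.27  0.19 -0.14]
 after turn: shift mm [17.6 -3.4 -1.3]
```

View pics/w15.png

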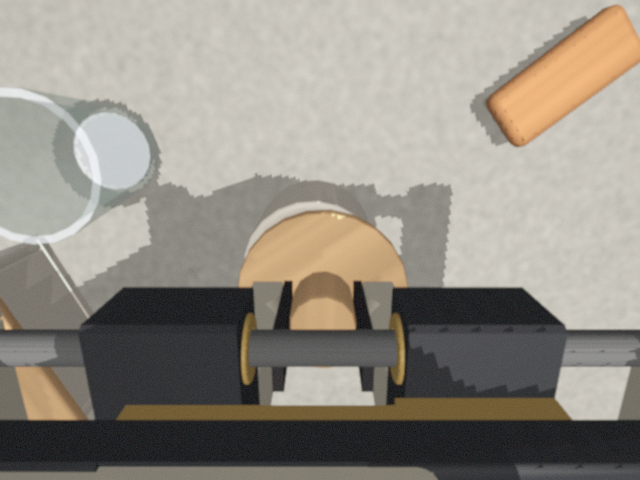

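The rim peeks out to the upper left (250–320, 200–250), so the tool needs about −3.5 mm in y and −1 mm in z, matching the plan. The tumbler at left is clear.

```bash
python3 -m inch '[0,-0.0035,-0.0015,-0.2,0.2,-0.1,0, 0,0,0,0,0,0,0]'; python3 plan.py .4742 -.0908 .2544 -108.2; python3 wshot.py w16
python3 - <<'E'
from h import *
s=load("w16")
cv2.imwrite('pics/w16c.png',cv2.resize(s['color'][160:300,200:450],None,fx=3,fy=3)[:,:,::-1])
E
```

```text
clock: 37.15
tool_pos: [0.4753, -0.0907, 0.2732]
orientation: [-176.0, 89.9, -14.3]
force: [-0.4, -0.2, -0.3]
opening: 0.0253
t 37.15 p [ 0.4753 -0.0907  0.2732] th -108.26 tilt [ 0.13 -0.03] F [-0.4 -0.2 -0.3] open 0.0253 q [ 13.  10. -33.   0. -47.  59.]
shift mm [18.8  0.4  1. ] rotvec [-0.06 -0.14  0.01]
 after turn: shift mm [18.8  0.4  1. ]
```

View pics/w16c.png

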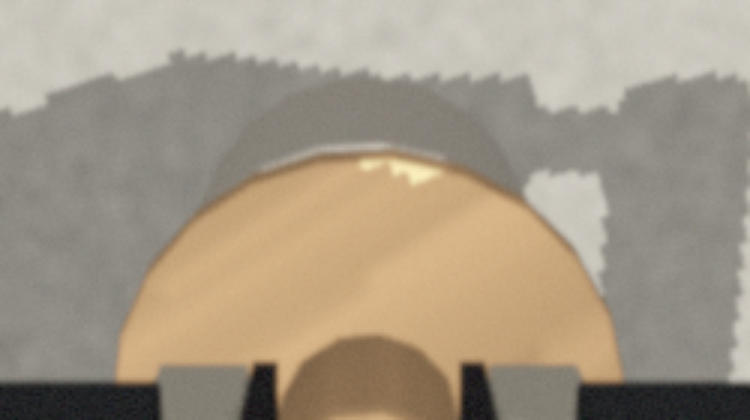

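```bash
python3 - <<'E'
from h import *
s=load("w16");o=s['obs']
print(((onplane(s,[(318,207.7)],.062,o)-o['tool_pos'])@rpy(o['orientation'])*1000).round(1))
z=o['tool_pos'][2]-.2004+.016
print(((onplane(s,[(323,211)],z,o)-o['tool_pos'])@rpy(o['orientation'])*1000).round(1))
E
python3 -m inch '[0.005,0.0,0.0005,0,-0.1,0,0, 0.005,0,0,0,0,0,0, 0.004,0,0,0,0,0,0,0.002,0,0,0,0,0,0, 0,0,0,0,0,0,0]';python3 plan.py .4742 -.0908 .2544 -108.2
```

```text
[[211.3  -1.6 -33.4]]
[[184.5   0.7 -38.3]]
clock: 37.83
tool_pos: [0.4746, -0.0905, 0.2563]
orientation: [-152.7, 89.9, 9.1]
force: [0.0, -0.4, -0.6]
opening: 0.0254
t 37.83 p [ 0.4746 -0.0905  0.2563] th -108.25 tilt [0.05 0.01] F [ 0.  -0.4 -0.6] open 0.0254 q [ 13.  11. -34.   0. -44.  59.]
shift mm [1.9 0.4 0.3] rotvec [-0.05 -0.05  0.03]
 after turn: shift mm [1.9 0.4 0.3]
```

```bash
python3 -m inch '[0.0012,0,0.0008,0,0,0,0, 0.0010,0,0,0,0,0,0]';python3 plan.py .4742 -.0908 .2544 -108.2;python3 -m inch '[0.001,0,0,0,0,0,0]';python3 plan.py .4742 -.0908 .2544 -108.2
```

```text
clock: 38.08
tool_pos: [0.474, -0.0902, 0.2542]
orientation: [-157.2, 89.9, 4.5]
force: [-3.1, 1.0, 9.5]
opening: 0.0253
t 38.08 p [ 0.474  -0.0902  0.2542] th -108.24 tilt [0.08 0.01] F [-3.1  1.   9.5] open 0.0253 q [ 13.  12. -34.   0. -44.  59.]
shift mm [-0.2  0.5 -0.4] rotvec [-0.04 -0.07  0.03]
 after turn: shift mm [-0.2  0.5 -0.4]
clock: 38.2
tool_pos: [0.4741, -0.0902, 0.2542]
orientation: [-168.2, 89.9, -6.4]
force: [-6.6, 3.6, 19.7]
opening: 0.0251
t 38.2 p [ 0.4741 -0.0902  0.2542] th -108.22 tilt [ 0.1  -0.01] F [-6.6  3.6 19.7] open 0.0251 q [ 13.  12. -35.   0. -44.  59.]
shift mm [-0.2  0.5 -0.3] rotvec [-0.02 -0.09  0.02]
 after turn: shift mm [-0.2  0.5 -0.3]
```

Seated at the expected height. Release and lift, then check from all cameras.

```bash
python3 -m inch '[0,0,0,0,0,0,0, 0,0,0,0,0,0,0.03, 0,0,0,0,0,0,0.05, 0,0,0,0,0,0,0.05,-0.02,0,0,0,0,0,0.05, -0.03,0,0,0,0,0,0.05, -0.03,0,0,0,0,0,0.05, -0.03,-0.03,0,0,0,0,0.05, -0.03,-0.03,0,0,0,0,0.05, -0.03,-0.03,0,0,0,0,0.05,-0.03,-0.03,0,0,0,0,0.05,0,0,0,0,0,0,0.05]'
python3 - <<'E'
from h import *
from plant import ctrl
for n in("top","scene"):
    s=ctrl.snapshot(n);cv2.imwrite(f"pics/{n}1.png",s["color"][:,:,::-1]); np.save(f"pics/{n}1.npy",s,allow_pickle=True)
E
python3 plan.py
```

```text
clock: 39.7
tool_pos: [0.512, 0.0267, 0.4598]
orientation: [-25.8, 90.0, 135.8]
force: [0.3, 0.5, -1.0]
opening: 0.05
t 39.8 p [0.5109 0.0254 0.4573] th -108.4 tilt [-0.26 -0.04] F [-0.3  0.3 -0.5] open 0.0501 q [ 25.   3. -15.  -0. -72.  47.]
```

View pics/top1.png

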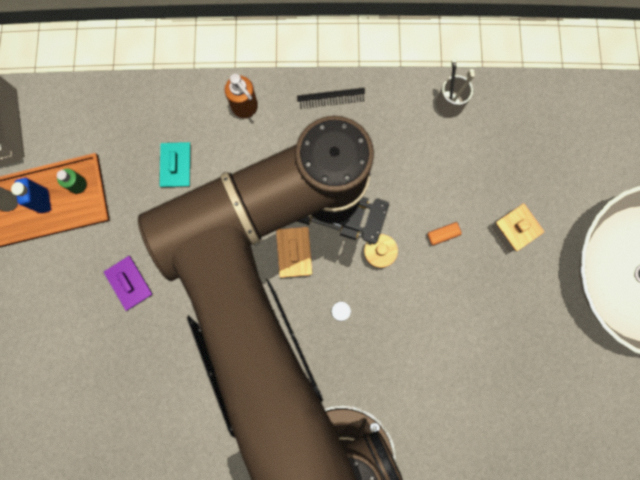

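View pics/scene1.png

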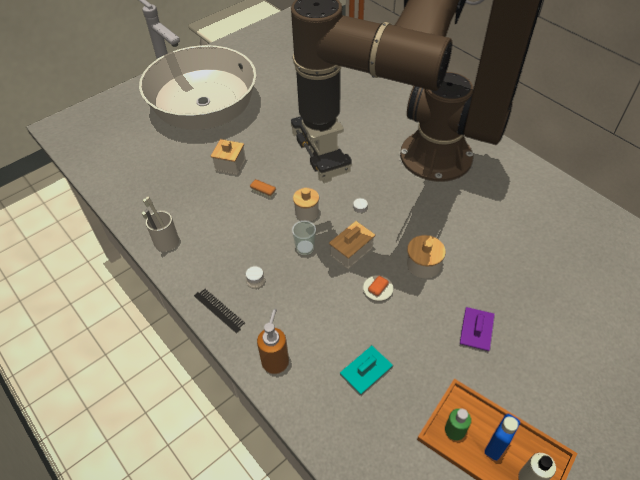

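All four lids are on: large (426,250), small (306,200), square (228,150), oblong (352,242). The glass (304,237) and dish (378,288) are at the same pixels as at the start. A numeric check follows.

Run:
```python
from meas import *
s0=load("scene0");s=load("scene1");t=load("top1")
m=bamboo(s['color']);mt=bamboo(t['color'])
for n,j,z in [('lg',(353,270),.066),('sm',(474,-90.5),.070),('sq',(526.5,-412.5),.068),('ob',(473,106.5),.062)]:
    uv=proj(s,[[j[0]/1e3,j[1]/1e3,z]])[0]; c=comp(m,uv+[0,8]); print(n,'scene',fit(onplane(s,c,z)) if c is not None else None)
    C=cloud(s); pts=np.array([[j[0]/1e3+dx,j[1]/1e3+dy,z] for dx,dy in [(.028,0),(-.028,0),(0,.024),(0,-.024)]])
    p=proj(s,pts).round().astype(int); print('  z around',[np.round(np.median(C[v-1:v+2,u-1:u+2,2]),4) for u,v in p],'want',z)
    if n in('sm','sq'):
        uv=proj(t,[[j[0]/1e3,j[1]/1e3,z]])[0]; c=comp(mt,uv); print('  top',fit(onplane(t,c,z)))
for n,(u,v) in dict(dish=(378,288),tum=(304,237)).items():
    a=s0['color'][v-16:v+17,u-16:u+17].astype(int);b=s['color'][v-16:v+17,u-16:u+17].astype(int);print(n,'mean diff',np.abs(a-b).mean().round(2))
cv2.imwrite('pics/scene1c.png',cv2.resize(s['color'][130:300,200:460],None,fx=3,fy=3,interpolation=cv2.INTER_CUBIC)[:,:,::-1])
```

```text
lg scene {'circ': (array([354.1, 272.4]), 108.0), 'rect': (array([354.9, 272.9]), array([104.9, 102.9]), 48.5)}
  z around [np.float64(0.0672), np.float64(0.0649), np.float64(0.0658), np.float64(0.0657)] want 0.066
sm scene {'circ': (array([476.2, -87.5]), 83.5), 'rect': (array([476.2, -87.3]), array([78.8, 76. ]), 14.3)}
  z around [np.float64(0.0689), np.float64(0.0701), np.float64(0.0698), np.float64(0.0712)] want 0.07
  top {'circ': (array([472.2, -89.9]), 79.5), 'rect': (array([469.4, -91.5]), array([70.6, 78.5]), 34.4)}
sq scene {'circ': (array([ 528.8, -407.4]), 117.2), 'rect': (array([ 529.4, -409. ]), array([91.2, 84.5]), 35.0)}
  z around [np.float64(0.068), np.float64(0.0659), np.float64(0.0694), np.float64(0.0916)] want 0.068
  top {'circ': (array([ 525.8, -412.7]), 112.0), 'rect': (array([ 525. , -412.5]), array([84.8, 87. ]), 33.2)}
ob scene {'circ': (array([475.1, 109. ]), 130.6), 'rect': (array([475.2, 109.7]), array([114.2,  76.9]), 4.7)}
  z around [np.float64(0.0632), np.float64(0.0795), np.float64(0.0616), np.float64(0.0623)] want 0.062
dish mean diff 16.09
tum mean diff 11.71
```

View pics/scene1c.png

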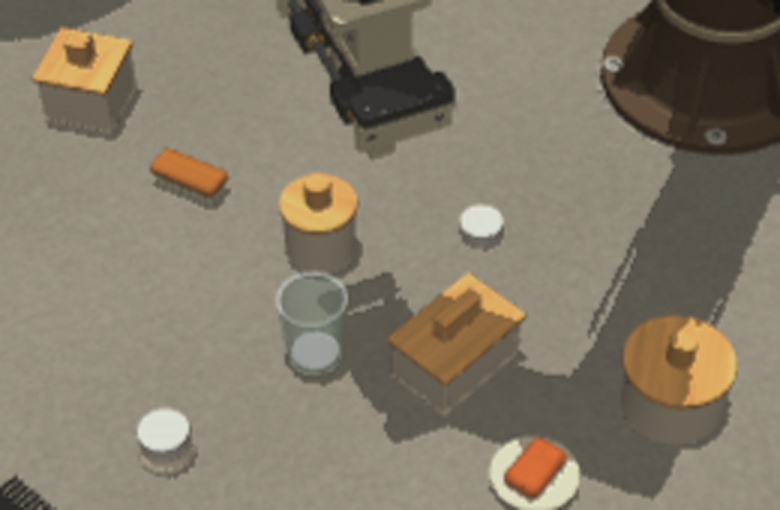

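Heights match; the outliers are the knob and bar. The dish/glass difference could just be the arm's shadow, so I'll check positions by shape.

Run:
```python
from meas import *
for n in("scene0","scene1"):
    s=load(n);h=cv2.cvtColor(s['color'],cv2.COLOR_RGB2HSV)
    m=(((h[...,0]<9)|(h[...,0]>172))&(h[...,1]>140)&(h[...,2]>90)).astype(np.uint8);c=comp(m,(378,286));print('soap',c.mean(0).round(1),cv2.boundingRect(c))
a,b=[cv2.cvtColor(load(n)['color'],cv2.COLOR_RGB2GRAY) for n in("scene0","scene1")]
for n,(u,v) in dict(tumbler_rim=(304,229),dish=(378,288)).items():
    p=[np.float32(x[v-18:v+19,u-18:u+19]) for x in(a,b)]
    p=[cv2.magnitude(cv2.Sobel(x,cv2.CV_32F,1,0),cv2.Sobel(x,cv2.CV_32F,0,1)) for x in p]
    print(n,'shift px',cv2.phaseCorrelate(p[0],p[1],cv2.createHanningWindow((37,37),cv2.CV_32F)))
```

```text
Traceback (most recent call last):
AttributeError: 'NoneType' object has no attribute 'mean'
```

Run:
```python
from meas import *
for n in("scene0","scene1"):
    s=load(n);h=cv2.cvtColor(s['color'],cv2.COLOR_RGB2HSV);print(h[286,378])
    m=((h[...,0]<12)&(h[...,1]>130)).astype(np.uint8);c=comp(m,(378,286));print('soap',None if c is None else(c.mean(0).round(1),cv2.boundingRect(c)))
a,b=[cv2.cvtColor(load(n)['color'],cv2.COLOR_RGB2GRAY) for n in("scene0","scene1")]
for n,(u,v) in dict(tumbler_rim=(304,229),dish=(378,288)).items():
    p=[np.float32(x[v-18:v+19,u-18:u+19]) for x in(a,b)]
    p=[cv2.magnitude(cv2.Sobel(x,cv2.CV_32F,1,0),cv2.Sobel(x,cv2.CV_32F,0,1)) for x in p]
    print(n,'shift px',cv2.phaseCorrelate(p[0],p[1],cv2.createHanningWindow((37,37),cv2.CV_32F)))
```

```text
[ 10 187 207]
soap (array([377.9, 285.2]), (368, 276, 20, 20))
[ 10 188 217]
soap (array([378.1, 285.1]), (368, 276, 21, 20))
tumbler_rim shift px ((0.35217676527282293, 0.14946230485795198), 0.7957683277130126)
dish shift px ((-0.07380539829575383, 0.08567840654744074), 0.7360236266255379)
```

Glass and dish have not moved. Handing in.

```bash
python3 -c "
from plant import ctrl
print(ctrl.close_job(), ctrl.get_obs()['clock'])"
```

```text
the job is handed in; nothing more can be done
the job is handed in; nothing more can be done
```

All four bamboo lids are back on their own jars, each lowered until it touched the rim and then released. I handed the job in at about 40 s of the 99 s, with the gripper clear of everything.

- **Fit:** plate heights from the scene camera are within about 2 mm of fully home. The three odd readings landed on a knob or bar, or cannot be read as tilt.
- **Alignment:** the square lid sits at about 33° against its jar's 33.7°, and the oblong lid at about 4.5° against 4.6°. Each lid's centre is within about 2 mm of its jar in the camera I measured the jar with.
- **Left alone:** the soap dish did not shift. The glass shows at most 0.35 px, which is measurement noise. The purple and turquoise look-alikes were not touched.
- **Contact force:** the highest I read while seating a lid was about 30 N at the wrist, on the large lid, well under the 120 N limit.

**Disagreements:** the cameras differed by 1–3 mm on some positions. The scene camera put the lids 2–5 mm off, with contours enlarged by the knobs and lid sides, so I relied on the wrist and top views. In the last top view the arm hid the large lid, so its final check rests on the scene camera and the earlier wrist view.

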